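# Flip the hex key and nip up a stiff stage clamp bolt

## Task

The hex key stands with its long arm down in the blue stand. Pull it out, flip it, push its short arm fully into the socket of the stage's clamp bolt and swing the long arm as the lever, clockwise seen from above, until the stiff bolt comes up against its stop and is nipped up to about 1.9 N m, at most 2.5. Then let go, leaving the key standing in the bolt, and do not disturb the tape roll, the beaker or the mouse.

Things in the scene. Friction and masses are not known exactly. Their poses are not given: they have to be found in the camera images.
- hex_key: bright steel L-shaped hex key, 14 mm over flats, 0.26 kg. Origin: the bend (arms' centre lines meet). Long arm: 140 mm along own -z; short arm: 60 mm along own +x; flats of both face own +y, -y. Mass centre 47 mm down the long arm. Starts loose in the stand, long arm down, leaning up to 3 degrees, origin 155 mm up, short arm level, pointing away from the robot (+x) within 20 degrees.
- short_tip (a point): centre of the end face of the key's short arm
- long_tip (a point): centre of the end face of the key's long arm
- key_stand: blue painted steel block on a rubber foot, fixed, 80 x 80 x 50 mm tall. Origin: centre of its underside. A rectangular hole 35 mm deep in the middle of its top holds the key's long arm with about 1 mm of play.
- stage: instrument stage, fixed: metal plate 200 x 220 mm, top at 52 mm, on two aluminium extrusions along its y (262 mm with black caps). Origin: centre of its underside. A dark steel strap 45 x 130 mm (long along y), top at 72 mm, lies centred 35 mm to the -x side of the origin; the clamp bolt stands in its middle. All else on the plate is lower.
- socket_mouth (a point): centre of the mouth of the bolt's hexagon socket, on top of its round head (29 mm across), 98 mm above the bench. Socket upright, 15 mm over flats, 20 mm deep, no lead-in. The point turns with the bolt: socket flats face its +y and -y, so the key goes in with its long arm along the point's +x or any multiple of 60 degrees from it, with 4 degrees of turning play each way.
- bolt (a joint): turn of the clamp bolt in its thread, rad, growing clockwise seen from above. Starts at 0.1 to 0.45; the hard stop is at about 1.2. Turning takes about 0.9 N m (8 N at 110 mm along the long arm, square to it) and it stays where it is left. At the stop the red mark on the head points at the red mark on the strap.
- windup (a joint): elastic wind-up of the bolt's shank, rad, clockwise: a torque gauge, 20 N m per rad, 0 when nobody turns the bolt. About 0.045 while the bolt is turning; it rises only once the bolt is at its stop. Tight is 1.3 to 2.6 N m (0.065 to 0.13); above 0.13 the bolt is overtightened and spoilt.
- tape_roll: loose yellow tape roll lying flat, 72 mm across, 25 mm high. Origin: centre of its underside.
- beaker: loose pale grey plastic beaker, 66 mm across the rim, 75 mm high. Origin: centre of its underside.
- mouse: loose grey computer mouse, 105 x 60 x 34 mm high. Origin: centre of its underside.
Not all that is in view belongs to the job. What is shaped like the hex_key but pink is not meant.

How it is judged:
On the way, in this order (a step that is already met when the one before it is completed fails the run):
1. the key's short arm is fully in the bolt's socket (at least 15 of 20 mm deep), the bolt not yet turned (below 0.6) (horizontal distance between short_tip and socket_mouth below 0.004 m and z of short_tip in the frame of socket_mouth below -0.015 m and value of joint bolt below 0.6 rad), for 0.2 s.
2. with the short arm in the socket, the bolt is turned up to its stop (at least 1.18 of 1.2) and nipped up with at least 1.3 N m (wind-up 0.065) (horizontal distance between short_tip and socket_mouth below 0.004 m and z of short_tip in the frame of socket_mouth below -0.015 m and value of joint bolt above 1.18 rad and value of joint windup above 0.065 rad), for 0.1 s.
At the end, for the whole second after the job is handed in: The bolt is tight at its stop (1.18 or more of 1.2), without load (wind-up below 0.03), the key's short arm is at least 15 mm deep in its socket and within 4 mm of its axis, and the key is released and at rest (horizontal distance between short_tip and socket_mouth below 0.004 m and z of short_tip in the frame of socket_mouth below -0.015 m and value of joint bolt above 1.18 rad and value of joint windup below 0.03 rad and linear speed of hex_key below 0.02 m/s and contact force between the fingers and hex_key below 0.1 N); the robot touches nothing.
It fails at once if the bolt is overtightened (over 2.6 N m, wind-up 0.13) (value of joint windup above 0.13 rad).
It fails at once if the bolt is turned beyond 0.6 without the short arm in its socket (value of joint bolt above 0.6 rad and not (horizontal distance between short_tip and socket_mouth below 0.004 m and z of short_tip in the frame of socket_mouth below -0.008 m)).
It fails at once if the tape roll, beaker or mouse is moved more than 25 mm, or the beaker tipped (distance of any of tape_roll, beaker, mouse from where it was at the start of the episode above 0.025 m or angle between beaker's own z axis and vertical above 0.5 rad).
It also fails if it takes over 72 s, if anything falls off the work surface, if the arm or the gripper's body presses on something with over 40 N, if the wrist force passes 120 N, or if a joint passes its speed limit or range.

## Robot

A 7-joint arm with a two-finger parallel gripper is mounted at the origin on the work surface. World frame = base frame: x ahead of the robot, y to its left, z up, the work surface at z = 0. Lengths are in m, angles in rad, forces in N, time in s.
With the tool pointing down it reaches from about 0.425 to 0.875 m from the base axis. Payload 4.7 kg.
Tool frame: the origin (TCP) lies on the centre line of the jaws, within the pads' length; the fingertips stand 8 mm ahead of it and the grasp point (between the pads) lies 11 mm behind it; z points along the fingers, y is the direction in which the jaws open and shut (so a half turn about z gives the same grasp; the last joint's range is limited). The gripper opens to 87 mm and grips with 3 to 60 N. Pads are 19 mm wide; open, the fingers measure 117 mm over their backs; the gripper's body (75 mm by 190 mm) begins 51 mm behind the grasp point.
Start: joints at [1.163, 0.321, -0.07, 1.45, 0.023, 1.371, -0.057], TCP at [0.266, -0.593, 0.231] pointing down, gripper open.
Joint ranges: [-2.86, 2.86], [-0.3, 2.09], [-1.38, 1.24], [0.06, 2.45], [-1.56, 4.7], [0.09, 2.05], [-2.69, 2.69]. Speed limits (rad/s): [2.57, 2.57, 3.14, 3.14, 3.14, 3.14, 3.14].

## Interface

Orientations are given as a rotation vector (axis times angle).
In Python, from bench import status, optics, order gives the robot as it stands.
- The arm moves only by the tool step_arm, never from a script. Its argument "rows" is a list of rows, each a list of 3 entries, a list of its own where there are three numbers: the turn, a rotation vector about the tool's x, y, z in degrees, then the shift along the tool's x, y, z in mm, then the finger opening in mm, from 0 to 87. A call has 1 to 12 rows; each row shifts and turns the pose as measured when the row begins, along the tool's axes as they then stand; what a row does not reach is not made up. A row lasts 1/12 s, in which the tool goes at most 41.7 mm and 7.16 degrees, less where a joint would pass 70% of its speed; a pose out of reach is approached as far as the arm can. A call is refused whole if a number of a shift passes 41.7 or a number of a turn 7.16, either way. A call with a gripper value outside its range is refused whole. The fingers move at their own pace and stop on an object; "grip_force" is the grip in N (left out, the last holds). Time passes only in rows, so rows that do not move let the fingers close. It gives the time, the measured TCP pose, the force and the opening at its end, in the units of the state.
- status.get_state(): the state, without advancing time (a new reading comes with each control period).
- optics.get_image(name): name is "scene" or "top" or "wrist"; returns a dict with "frame" (384x512x3 uint8, red, green, blue), "range_z" (384x512 float32, m along the optical axis (not along the pixel's ray), 0 where there is no reading), "K" (3x3 intrinsics, pixels), "R" (3x3) and "t" (3): a world point X has camera coordinates R X + t. Camera axes: x right, y down, z forward; pixel columns grow to the right and rows downward; lengths in m; the calibration is good to about 2 mm. A picture is of the moment at which its call begins.
- order.close_job(): hands the job in, once; it reports no verdict.
The state is a dict: "time": time; "joint_positions": joint angles; "qd": joint speeds; "joint_torque": joint torques, N m; "position": TCP position; "tool_rot": TCP orientation; "ft_force": force on the tool from outside, world axes, zero at the start; "torque": the same for the moment, N m; "grip_width": opening from 0.0 (shut) to 1.0 (fully open).
Only numpy, scipy, OpenCV 4.12 (cv2) and the standard library are available. Lean on these libraries where they do the work, as an engineer would, in place of code of your own. Each camera call takes 0.05 s, during which the arm holds its last target.

## Working session

There is one attempt and no reset: what is moved stays moved. The work goes in short steps, Python scripts to look and compute and a tool call to move; the robot and the scene stay as the last step left them, time stands still between calls to the robot, and variables do not carry over. Pictures are saved under pics/ and viewed, and the job is handed in when it is done.

Besides the shell and the picture viewer there is one more tool, called after "Request:" as name([rows], argument=value, ...), one row to a line, values as JSON. step_arm: Moves the arm, as the interface text tells. Its arguments: {"type":"object","properties":{"rows":{"type":"array"},"grip_force":{"type":"number"}},"required":["rows"]}

```bash
ls; mkdir -p pics; cat > h.py <<'E'
import numpy as np, cv2
from bench import status, optics, order
from scipy.spatial.transform import Rotation as Rn
def grab(n,name):
    d=optics.get_image(n); np.savez(f'pics/{name}.npz',**d)
    cv2.imwrite(f'pics/{name}.png',cv2.cvtColor(d['frame'],cv2.COLOR_RGB2BGR)); return d
def pc(d):
    z=d['range_z'];K=d['K'];h,w=z.shape
    u,v=np.meshgrid(np.arange(w),np.arange(h))
    c=np.stack([(u-K[0,2])/K[0,0]*z,(v-K[1,2])/K[1,1]*z,z],-1)
    return (c-d['t'])@d['R']
def proj(d,X):
    c=np.atleast_2d(X)@d['R'].T+d['t']; p=c@d['K'].T; return p[:,:2]/p[:,2:]
E
python3 - <<'E'
from h import *
for n in ['scene','top','wrist']:
    d=grab(n,n+'0'); print(n,d['K'][0,0],(-d['R'].T@d['t']).round(3))
s=status.get_state()
for k in s: print(k,s[k])
E
```

```text
pics
scene 365.90394766606653 [ 1.105 -0.162  0.686]
top 449.1199981094514 [0.497 0.066 1.241]
wrist 278.82710547605916 [ 0.341 -0.559  0.383]
time 0.15
joint_positions [ 1.1630958   0.32163891 -0.07008531  1.4514012   0.02261215  1.37076853
 -0.0569065 ]
qd [-0.00067606 -0.00305214  0.0010201  -0.00491205  0.00099553  0.00194436
  0.00133157]
joint_torque [-6.00257008e-04 -4.91794252e+01 -4.04817564e-01 -3.12876463e+01
 -6.40058820e-02  4.04291041e-02  1.58446537e-04]
position [ 0.26590448 -0.59268614  0.22971849]
tool_rot [-3.07063303e+00 -6.57406400e-01  6.17551751e-04]
ft_force [-0.16600124  0.07212856  0.97649719]
torque [-0.01002779 -0.04158936 -0.00404915]
grip_width 0.9987221156347829
```

View pics/scene0.png

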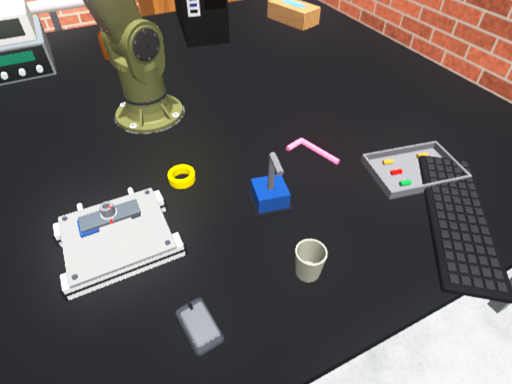

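View pics/top0.png

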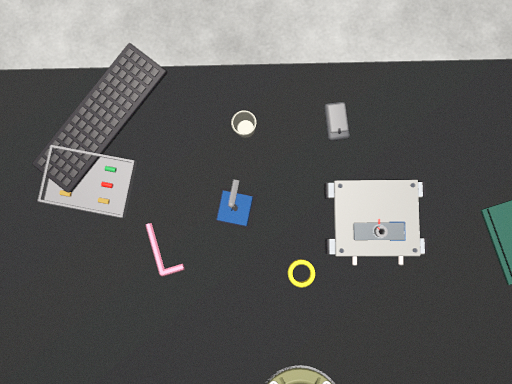

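View pics/wrist0.png

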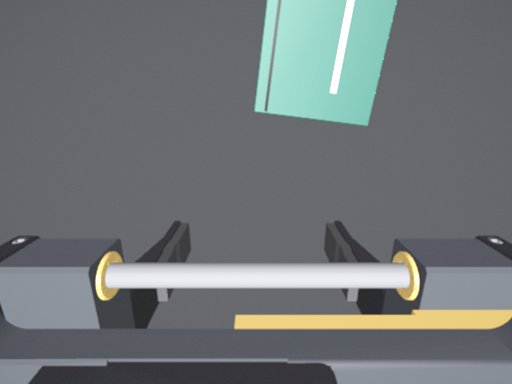

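Scene: the stand with the steel key is at top px (235,208), the short arm pointing +x; the stage bolt is at (380,231); tape (302,273), beaker (244,124), mouse (338,121). The pink key at (160,250) is the decoy. Next I measure them.

```bash
python3 - <<'E'
from h import *
for n in ['top0','scene0']:
    d=dict(np.load(f'pics/{n}.npz')); P=pc(d); im=d['frame'].astype(int)
    # key: points with z >0.14 near stand
    k=(P[...,2]>0.12)&(P[...,2]<0.2)&(abs(P[...,0]-.52)<.15)&(abs(P[...,1]-.12)<.15)
    q=P[k]; print(n,'key',len(q),q.min(0).round(3),q.max(0).round(3),np.median(q,0).round(4))
    if len(q)>5:
        c=q[:,:2].mean(0); u,s,vt=np.linalg.svd(q[:,:2]-c); print('dir',vt[0],np.degrees(np.arctan2(vt[0][1],vt[0][0])), 'ext',((q[:,:2]-c)@vt[0]).min(),((q[:,:2]-c)@vt[0]).max(),c)
    b=(im[...,2]>100)&(im[...,0]<80)&(abs(P[...,2]-.05)<.006)&(P[...,1]>0)
    r=cv2.minAreaRect(P[b][:,:2].astype(np.float32)); print('stand',b.sum(),r)
    s_=(abs(P[...,2]-.052)<.005)&(P[...,1]<-.15)&(im.min(-1)>140)
    r=cv2.minAreaRect(P[s_][:,:2].astype(np.float32)); print('plate',s_.sum(),r,np.median(P[s_][:,2]))
    st=(abs(P[...,2]-.072)<.006)&(P[...,1]<-.15)
    r=cv2.minAreaRect(P[st][:,:2].astype(np.float32)); print('strap',st.sum(),r)
    hd=(abs(P[...,2]-.098)<.007)&(P[...,1]<-.15)&(P[...,0]<.7)
    print('head',hd.sum(),P[hd].mean(0),P[hd].min(0),P[hd].max(0))
    red=(im[...,0]>150)&(im[...,1]<80)&(im[...,2]<80)&(P[...,1]<-.15)
    print('red',P[red].round(3).tolist()[:20])
    yl=(im[...,0]>180)&(im[...,1]>160)&(im[...,2]<80)&(abs(P[...,1])<.2)&(P[...,0]<.6)
    print('tape',cv2.minEnclosingCircle(P[yl][:,:2].astype(np.float32)))
    for nm,lo,hi in [('beaker',(.65,0),(.85,.25)),('mouse',(.65,-.3),(.85,-.1))]:
        m=(P[...,2]>.015)&(P[...,0]>lo[0])&(P[...,0]<hi[0])&(P[...,1]>lo[1])&(P[...,1]<hi[1])
        print(nm,P[m].min(0).round(3) if m.any() else None,P[m].max(0).round(3)if m.any() else None)
E
python3 - <<'E'
import cv2
for n,(x,y,w,h) in {'top0':(330,170,100,80),'top0 ':(200,165,70,70),'scene0':(50,180,140,110)}.items():
    im=cv2.imread(f'pics/{n.strip()}.png')[y:y+h,x:x+w]
    cv2.imwrite(f'pics/c_{n.strip()}_{x}.png',cv2.resize(im,None,fx=5,fy=5,interpolation=cv2.INTER_CUBIC))
E
```

```text
top0 key 172 [0.536 0.145 0.125] [0.604 0.17  0.164] [0.5682 0.1583 0.158 ]
dir [-0.98130887  0.19243937] 168.9048227808936 ext -0.034693957055179546 0.03342013844480848 [0.56841377 0.15801158]
stand 754 ((0.5378267168998718, 0.16529038548469543), (0.0805140882730484, 0.08001323789358139), 77.81502532958984)
plate 3782 ((0.49641865491867065, -0.23443815112113953), (0.16989164054393768, 0.22054140269756317), 89.66970825195312) 0.05100108597244181
strap 740 ((0.4774860739707947, -0.21240627765655518), (0.12480741739273071, 0.05147823318839073), 89.44957733154297)
head 82 [ 0.47263635 -0.20879601  0.09653617] [ 0.46028681 -0.2237208   0.09103908] [ 0.48546367 -0.19462364  0.10353997]
red []
tape ((0.3594469130039215, -0.01154316682368517), 0.03801482915878296)
beaker [0.73  0.105 0.015] [0.795 0.168 0.079]
mouse [ 0.724 -0.149  0.015] [ 0.827 -0.1    0.039]
scene0 key 206 [0.539 0.148 0.12 ] [0.606 0.172 0.166] [0.5709 0.1594 0.1602]
dir [ 0.98585064 -0.16762613] -9.64982588835808 ext -0.032105281234521 0.03409362708448449 [0.57182895 0.15885571]
stand 698 ((0.5392371416091919, 0.16778254508972168), (0.08125621825456619, 0.08402565866708755), 77.26773071289062)
plate 4546 ((0.09246224164962769, -0.2772434949874878), (1.0558545589447021, 0.1885470449924469), 6.124143600463867) 0.053741155621806425
strap 989 ((-0.0977211594581604, -0.2953232526779175), (1.2176576852798462, 0.19538746774196625), 4.813125133514404)
head 369 [-0.12496424 -0.27395059  0.09804983] [-0.86122364 -0.4102269   0.09101213] [ 0.48986995 -0.15003776  0.10497933]
red [[1.105, -0.162, 0.686], [0.497, -0.206, 0.074], [0.502, -0.207, 0.076], [0.504, -0.208, 0.075]]
tape ((0.34864091873168945, -0.008394303731620312), 0.052836932241916656)
beaker [0.731 0.107 0.015] [0.796 0.171 0.08 ]
mouse [ 0.726 -0.147  0.015] [ 0.831 -0.1    0.04 ]
```

View pics/c_top0_330.png

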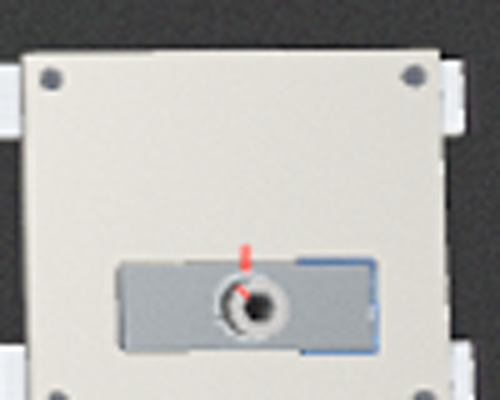

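View pics/c_top0_200.png

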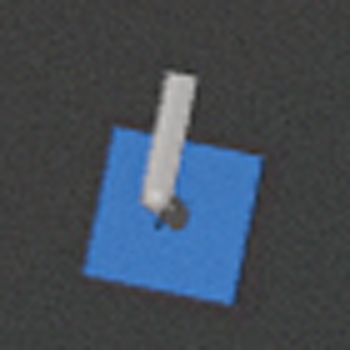

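```bash
python3 - <<'E'
from h import *
s=status.get_state(); R=Rn.from_rotvec(s['tool_rot']).as_matrix(); p=np.array(s['position'])
print(R.round(3))
d=dict(np.load('pics/wrist0.npz')); C=-d['R'].T@d['t']
print('cam in tool',R.T@(C-p)); print('cam axes in tool (cols x,y,z)\n',(R.T@d['R'].T).round(3)); print(d['K'])
E
```

```text
[[ 0.912  0.409 -0.001]
 [ 0.409 -0.912  0.001]
 [-0.    -0.001 -1.   ]]
cam in tool [ 8.25578798e-02 -8.45494060e-05 -1.53691252e-01]
cam axes in tool (cols x,y,z)
 [[ 0.    -0.954 -0.301]
 [ 1.     0.001 -0.001]
 [ 0.001 -0.301  0.954]]
[[278.82710548   0.         257.06925578]
 [  0.         278.82710548 188.80789027]
 [  0.           0.           1.        ]]
```

Request:
step_arm([
  [[0,0,0],[29,-22,0],87],
  [[0,0,0],[29,-22,0],87],
  [[0,0,0],[29,-22,0],87],
  [[0,0,0],[29,-22,0],87],
  [[0,0,0],[29,-22,0],87],
  [[0,0,0],[29,-22,0],87],
  [[0,0,0],[29,-22,0],87],
  [[0,0,0],[29,-22,0],87],
  [[0,0,0],[29,-22,5],87],
  [[0,0,0],[29,-22,15],87],
  [[0,0,0],[29,-22,20],87],
  [[0,0,0],[20,-15,20],87],
], grip_force=30)

```text
time: 1.15
position: [0.4745, -0.2127, 0.167]
tool_rot: [3.073, 0.629, -0.0]
ft_force: [-0.1, -0.1, 0.2]
grip_width: 0.998
```

```bash
cat >> h.py <<'E'
import json
def st():
    s=status.get_state(); R=Rn.from_rotvec(s['tool_rot']).as_matrix(); p=np.array(s['position'])
    open('log.jsonl','a').write(json.dumps({k:np.asarray(v).tolist() for k,v in s.items()})+'\n')
    print('t',round(s['time'],2),'p',p.round(4),'q',np.round(s['joint_positions'],3),'F',np.round(s['ft_force'],1),'M',np.round(s['torque'],2),'g',round(s['grip_width']*87,1))
    print(R.round(3).tolist()); return s,R,p
E
python3 - <<'E'
from h import *
st(); grab('wrist','w1')
E
```

```text
t 1.15 p [ 0.4745 -0.2127  0.167 ] q [ 0.733  0.106 -0.386  1.845  0.047  1.197 -0.836] F [-0.1 -0.1  0.2] M [ 0.02 -0.02 -0.  ] g 86.8
[[0.92, 0.393, 0.001], [0.393, -0.92, -0.004], [-0.001, 0.004, -1.0]]
```

View pics/w1.png

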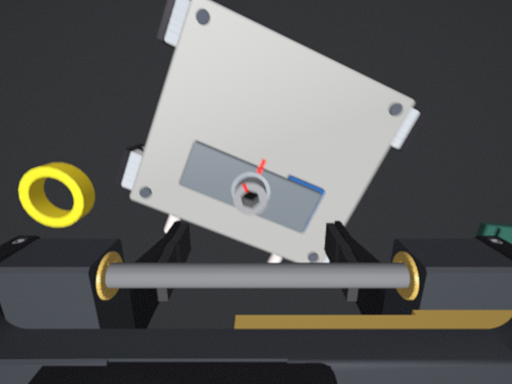

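```bash
python3 - <<'E'
from h import *
d=dict(np.load('pics/w1.npz')); P=pc(d)
hd=(abs(P[...,2]-.098)<.005)&(np.hypot(P[...,0]-.474,P[...,1]+.21)<.03)
q=P[hd]; print(len(q),np.median(q[:,2]),cv2.minEnclosingCircle(q[:,:2].astype(np.float32)))
im=d['frame'].astype(int)
red=(im[...,0]>im[...,1]+60)&(im[...,0]>im[...,2]+60)&(np.hypot(P[...,0]-.474,P[...,1]+.21)<.05)
for h in (.098,.074):
    r=P[red&(abs(P[...,2]-h)<.008)];print(h,r.mean(0) if len(r) else 0)
# rectify to bench plane z=.098, north-up (rows=-x, cols=-y)
c=np.array([.474,-.21]); s=0.0001
W=400; cols,rows=np.meshgrid(np.arange(W),np.arange(W))
X=np.stack([c[0]-(rows-W/2)*s,c[1]-(cols-W/2)*s,np.full((W,W),.098)],-1).reshape(-1,3)
uv=proj(d,X).reshape(W,W,2).astype(np.float32)
o=cv2.remap(cv2.cvtColor(d['frame'],cv2.COLOR_RGB2BGR),uv[...,0],uv[...,1],cv2.INTER_CUBIC)
cv2.imwrite('pics/w1r.png',cv2.resize(o,None,fx=1.5,fy=1.5))
E
```

```text
697 0.09753896883239975 ((0.47414565086364746, -0.20729278028011322), 0.015115308575332165)
0.098 [ 0.48242894 -0.19846259  0.09734464]
0.074 [ 0.49803795 -0.20647599  0.07225667]
```

View pics/w1r.png

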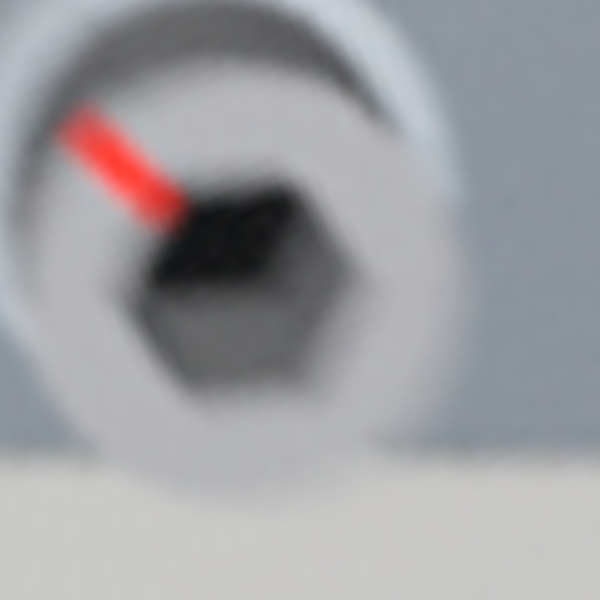

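```bash
cat >> h.py <<'E'
def rot(az,t,s=1):
    a,t=np.radians([az,t]); o=np.array([np.cos(a),np.sin(a),0]); u=np.array([0,0,1.])
    z=np.sin(t)*o-np.cos(t)*u; x=(np.cos(t)*o+np.sin(t)*u)*s
    return np.stack([x,np.cross(z,x),z],1)
def delta(R,p,R2=None,p2=None):
    if p2 is not None:
        d=R.T@(np.array(p2)-p)*1000; print('shift tool mm',d.round(1),'norm',np.linalg.norm(d).round(1))
    if R2 is not None:
        r=np.degrees(Rn.from_matrix(R.T@R2).as_rotvec()); print('turn deg',r.round(2),'norm',np.linalg.norm(r).round(1))
E
python3 - <<'E'
from h import *
s,R,p=st(); T=rot(-11,60)
delta(R,p,T,[.44,.184,.27]); delta(T,np.zeros(3),None,T[:,2]*.01)
E
```

```text
t 1.2 p [ 0.4747 -0.2064  0.1627] q [ 0.729  0.11  -0.392  1.85   0.045  1.194 -0.838] F [-0.1  4.5 -1.5] M [ 0.39 -0.03  0.03] g 87.1
[[0.917, 0.399, -0.004], [0.399, -0.917, 0.002], [-0.003, -0.003, -1.0]]
shift tool mm [ 123.7 -372.2 -106.5] norm 406.4
turn deg [-18.16  58.31  31.21] norm 68.6
shift tool mm [ 0. -0. 10.] norm 10.0
```

Request:
step_arm([
  [[0,0,0],[5,-15,-25],87],
  [[0,0,0],[10.5,-31,-20],87],
  [[0,0,0],[10.5,-34,-15],87],
  [[0,0,0],[10.5,-34,-10],87],
  [[0,0,0],[10.5,-34,-10],87],
  [[0,0,0],[10.5,-34,-10],87],
  [[0,0,0],[10.5,-34,-10],87],
  [[0,0,0],[10.5,-34,-5],87],
  [[0,0,0],[10.5,-34,0],87],
  [[0,0,0],[10.5,-34,0],87],
  [[0,0,0],[10.5,-30,0],87],
  [[0,0,0],[10,-15,0],87],
])

```text
time: 2.2
position: [0.4337, 0.1891, 0.2706]
tool_rot: [-3.071, -0.633, 0.015]
ft_force: [0.4, -0.2, -0.3]
grip_width: 1.004
```

Request:
step_arm([
  [[-1.8,5.8,3.1],[0,0,0],87],
  [[-1.8,5.8,3.1],[0,0,0],87],
  [[-1.8,5.8,3.1],[0,0,0],87],
  [[-1.8,5.8,3.1],[0,0,0],87],
  [[-1.8,5.8,3.1],[0,0,0],87],
  [[-1.8,5.8,3.1],[0,0,0],87],
  [[-1.8,5.8,3.1],[0,0,0],87],
  [[-1.8,5.8,3.1],[0,0,0],87],
  [[-1.8,5.8,3.1],[0,0,0],87],
  [[-1.8,5.8,3.1],[0,0,0],87],
  [[0,0,0],[0,0,0],87],
])

```text
time: 3.12
position: [0.4656, 0.2048, 0.2574]
tool_rot: [2.898, 0.058, 0.898]
ft_force: [-1.0, 0.3, -0.5]
grip_width: 0.997
```

```bash
python3 - <<'E'
from h import *
s,R,p=st(); T=rot(-11,60)
delta(R,p,T,[.441,.184,.1675])
grab('wrist','w2')
E
```

```text
t 3.12 p [0.4656 0.2048 0.2574] q [-0.62  -0.301 -0.159  2.153  0.535  0.971 -2.548] F [-1.   0.3 -0.5] M [0.12 0.78 0.02] g 86.7
[[0.824, 0.005, 0.566], [0.068, -0.994, -0.091], [0.562, 0.114, -0.819]]
shift tool mm [-72.2  10.3  61.7] norm 95.5
turn deg [-3.88 24.82 12.52] norm 28.1
```

View pics/w2.png

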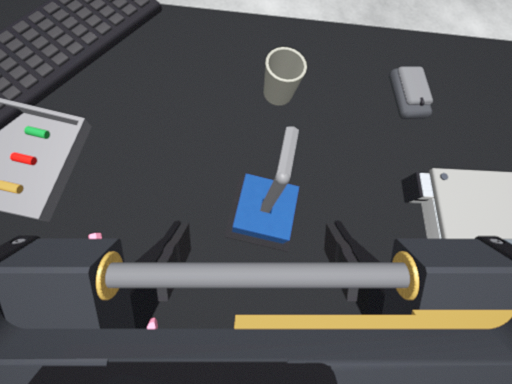

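```bash
cat > fk.py <<'E'
import numpy as np, json, itertools
from scipy.spatial.transform import Rotation as Rn
from scipy.optimize import least_squares
L=[json.loads(l) for l in open('log.jsonl')]
L.append(dict(joint_positions=[1.1630958,.32163891,-.07008531,1.4514012,.02261215,1.37076853,-.0569065],position=[.26590448,-.59268614,.22971849],tool_rot=[-3.07063303,-.6574064,.000617551]))
Q=np.array([l['joint_positions'] for l in L]);P=np.array([l['position'] for l in L]);RR=[Rn.from_rotvec(l['tool_rot']).as_matrix() for l in L]
def mats(q,s,c7):
    ax='zyzyzyz'
    return [Rn.from_euler(a,si*x).as_matrix() for a,si,x in zip(ax,s,q[:6].tolist()+[q[6]+c7])]
if __name__=='__main__':
    res=[]
    for s in itertools.product([1,-1],repeat=4):
      for c in np.arange(-4,4)*np.pi/4:
        sg=[s[0],1,s[1],1,s[2],1,s[3]]
        e=0
        for q,R in zip(Q,RR):
            A=np.eye(3)
            for m in mats(q,sg,c): A=A@m
            e=max(e,np.degrees(Rn.from_matrix(A.T@R).magnitude()))
        res.append((e,sg,c))
    res.sort(key=lambda r:r[0]); print(res[:3])
E
python3 fk.py
```

```text
[(np.float64(5.890999165947022e-07), [-1, 1, -1, 1, -1, 1, -1], np.float64(-1.5707963267948966)), (np.float64(37.45804722196082), [-1, 1, 1, 1, -1, 1, -1], np.float64(-0.7853981633974483)), (np.float64(38.52693524361332), [1, 1, 1, 1, 1, 1, 1], np.float64(-2.356194490192345))]
```

```bash
cat > fkf.py <<'E'
from fk import *
SG=[-1,1,-1,1,-1,1,-1]
def cols(q):
    ms=mats(q,SG,-np.pi/2); A=[np.eye(3)]
    for m in ms: A.append(A[-1]@m)
    C=np.stack([A[0][:,2],A[1][:,0],A[3][:,2],A[3][:,0],A[4][:,0],A[5][:,2],A[5][:,0],A[7][:,2],A[6][:,0]],1)
    return C,A
sel=[0,2,3,4,5,6,7,8]
C=np.concatenate([cols(q)[0][:,:] for q in Q]); 
x,r,rk,sv=np.linalg.lstsq(C,P.ravel(),rcond=1e-9)
if __name__=='__main__': print(x.round(4),rk,sv.round(3),abs(C@x-P.ravel()).max())
E
python3 fkf.py
```

```text
[-0.5829 -0.0707  1.7664 -0.3081 -0.0287  0.0118 -1.5155  2.4707 -0.1375] 9 [4.406 3.948 0.693 0.493 0.43  0.294 0.099 0.039 0.006] 0.0027709396798624164
```

```bash
python3 - <<'E'
from fkf import *
for sel in ([0,2,5,7],[0,2,5,7,8],[0,2,3,4,5,7],[0,1,2,5,7],[0,2,3,4,5,7,8]):
    x,*_=np.linalg.lstsq(C[:,sel],P.ravel(),rcond=1e-9); e=(C[:,sel]@x-P.ravel()).reshape(-1,3); print(sel,x.round(4),abs(e).max().round(4)); 
print(e.round(4))
E
```

```text
[0, 2, 5, 7] [0.2551 0.5201 0.5002 0.4241] 0.0248
[0, 2, 5, 7, 8] [0.2564 0.5168 0.5227 0.4137 0.0207] 0.0249
[0, 2, 3, 4, 5, 7] [ 0.0948  0.5502 -0.0304 -0.1609  0.4753  0.4564] 0.0156
[0, 1, 2, 5, 7] [0.2393 0.0624 0.4928 0.4416 0.3984] 0.0197
[0, 2, 3, 4, 5, 7, 8] [ 0.024   0.6602 -0.244  -0.2612  0.2794  0.6883 -0.3435] 0.0123
[[ 0.006   0.0067 -0.0088]
 [ 0.0075  0.0062 -0.0091]
 [-0.0039 -0.0063  0.0093]
 [ 0.0123  0.0102  0.0086]]
```

```bash
python3 - <<'E'
from h import *
s,R,p=st(); T=rot(-11,45); g=np.array([.542,.1644,.108])+.011*T[:,2]
print(g); delta(R,p,T,g-.09*T[:,2])
d=dict(np.load('pics/w2.npz')); P=pc(d)
m=(P[...,2]>.06)&(P[...,2]<.2)&(np.hypot(P[...,0]-.54,P[...,1]-.165)<.1)
q=P[m]; 
for lo in np.arange(.06,.17,.015):
    k=(q[:,2]>lo)&(q[:,2]<lo+.015); print(lo.round(3),k.sum(),q[k].mean(0).round(4) if k.any() else '', q[k][:,0].min().round(4) if k.any() else '')
t=q[q[:,2]>.148]; c=t[:,:2].mean(0);u,ss,vt=np.linalg.svd(t[:,:2]-c);e=(t[:,:2]-c)@vt[0];print(c,vt[0],e.min(),e.max(),np.degrees(np.arctan(vt[0][1]/vt[0][0])))
E
```

```text
t 3.17 p [0.4661 0.2041 0.2584] q [-0.616 -0.301 -0.159  2.15   0.531  0.972 -2.539] F [-0.2  0.4  0.6] M [0.15 0.66 0.03] g 86.9
[[0.826, 0.007, 0.564], [0.07, -0.993, -0.091], [0.56, 0.114, -0.821]]
[0.54963527 0.16291585 0.10022183]
shift tool mm [-37.6  18.1  92.1] norm 101.1
turn deg [-2.22 10.   12.95] norm 16.5
0.06 39 [0.5364 0.1696 0.0681] 0.5331
0.075 44 [0.5367 0.1692 0.0832] 0.5335
0.09 49 [0.5374 0.1693 0.0978] 0.5342
0.105 54 [0.5381 0.169  0.1126] 0.5351
0.12 63 [0.5384 0.1689 0.1278] 0.5355
0.135 76 [0.5412 0.1686 0.143 ] 0.5359
0.15 787 [0.5681 0.1618 0.1592] 0.5367
0.165 0  
[0.56780074 0.16193277] [-0.977505    0.21091224] -0.03697566739803344 0.03178502142909602 -12.17581706118599
```

Request:
step_arm([
  [[-0.4,1.8,2.3],[-6,3,15],87],
  [[-0.4,1.8,2.3],[-6,3,15],87],
  [[-0.4,1.8,2.3],[-6,3,15],87],
  [[-0.4,1.8,2.3],[-6,3,15],87],
  [[-0.4,1.8,2.3],[-6,3,15],87],
  [[-0.4,1.8,2.3],[-6,3,15],87],
  [[0,0,0],[0,0,0],87],
])

```text
time: 3.75
position: [0.5056, 0.1819, 0.2046]
tool_rot: [2.861, -0.17, 1.069]
ft_force: [-0.3, -1.4, 0.3]
grip_width: 1.004
```

```bash
python3 - <<'E'
from h import *
s,R,p=st(); T=rot(-12,45); g=np.array([.543,.1675,.108])+.011*T[:,2]
print(g); delta(R,p,T,g-.06*T[:,2]);delta(R,p,T,g)
E
```

```text
t 3.75 p [0.5056 0.1819 0.2046] q [ 0.175 -0.299 -0.809  2.241  0.499  0.665 -2.683] F [-0.3 -1.4  0.3] M [ 0.14  0.8  -0.06] g 87.3
[[0.75, -0.133, 0.648], [-0.075, -0.99, -0.116], [0.657, 0.039, -0.753]]
[0.5506082  0.16588283 0.10022183]
shift tool mm [-37.6   4.3  49.7] norm 62.5
turn deg [-1.36  3.8   4.69] norm 6.2
shift tool mm [-33.7   5.9 109.6] norm 114.8
turn deg [-1.36  3.8   4.69] norm 6.2
```

Request:
step_arm([
  [[0,0,0],[-7,1,8],87],
  [[0,0,0],[-7,1,8],87],
  [[0,0,0],[-7,1,8],87],
  [[0,0,0],[-7,1,8],87],
  [[0,0,0],[-7,1,8],87],
  [[0,0,0],[0,0,0],87],
])

```text
time: 4.25
position: [0.5117, 0.1672, 0.1584]
tool_rot: [2.856, -0.175, 1.059]
ft_force: [-1.1, 0.0, 0.5]
grip_width: 0.998
```

```bash
python3 - <<'E'
from h import *
s,R,p=st(); T=rot(-12,45); g=np.array([.543,.1675,.108])+.011*T[:,2]
print(g); delta(R,p,T,g-.06*T[:,2]);delta(R,p,T,g)
import fkf
from fkf import *
for sel in ([0,2,5,7],[0,2,5,7,8],[0,2,3,4,5,7],[0,2,3,4,5,7,8]):
    x,*_=np.linalg.lstsq(C[:,sel],P.ravel(),rcond=1e-9); e=(C[:,sel]@x-P.ravel()).reshape(-1,3); print(sel,x.round(4),abs(e).max().round(4)); 
# full with y offsets
rows=[]
for q in Q:
    c,A=cols(q); rows.append(np.concatenate([c[:,:8],c[:,8:],np.stack([A[2][:,1],A[4][:,1],A[6][:,1]],1)],1))
D=np.concatenate(rows)
for sel in ([0,1,2,5,7,9,10,11],[0,2,5,7,8,9,10,11],[0,2,5,7,9,10,11]):
    x,*_=np.linalg.lstsq(D[:,sel],P.ravel(),rcond=1e-9); e=(D[:,sel]@x-P.ravel()); print(sel,x.round(4),abs(e).max().round(4))
E
```

```text
t 4.25 p [0.5117 0.1672 0.1584] q [ 0.495 -0.301 -1.077  2.29   0.48   0.535 -2.684] F [-1.1  0.   0.5] M [ 0.17  0.75 -0.03] g 86.8
[[0.753, -0.138, 0.643], [-0.076, -0.989, -0.124], [0.654, 0.044, -0.755]]
[0.5506082  0.16588283 0.10022183]
shift tool mm [-12.9  -7.7   9.3] norm 17.7
turn deg [-0.89  4.04  4.69] norm 6.3
shift tool mm [-8.7 -6.6 69.1] norm 70.0
turn deg [-0.89  4.04  4.69] norm 6.3
[0, 2, 5, 7] [0.2484 0.5101 0.4979 0.411 ] 0.0234
[0, 2, 5, 7, 8] [0.2468 0.514  0.5266 0.3982 0.026 ] 0.024
[0, 2, 3, 4, 5, 7] [ 0.2782  0.5169 -0.0203  0.0259  0.5285  0.4117] 0.0263
[0, 2, 3, 4, 5, 7, 8] [ 0.2669  0.5138 -0.0043  0.0194  0.5289  0.4006  0.0172] 0.0257
[0, 1, 2, 5, 7, 9, 10, 11] [ 2.495e-01  0.000e+00  4.678e-01  5.131e-01  3.607e-01 -1.560e-02
 -1.060e-02 -4.000e-04] 0.0
[0, 2, 5, 7, 8, 9, 10, 11] [ 2.495e-01  4.678e-01  5.131e-01  3.607e-01  0.000e+00 -1.560e-02
 -1.060e-02 -4.000e-04] 0.0
[0, 2, 5, 7, 9, 10, 11] [ 2.495e-01  4.678e-01  5.131e-01  3.607e-01 -1.560e-02 -1.060e-02
 -4.000e-04] 0.0
```

```bash
cat > ik.py <<'E'
import numpy as np
from scipy.spatial.transform import Rotation as Rn
from scipy.optimize import least_squares
from h import rot
OFF=np.array([.2495,.4678,.5131,.3607,-.0156,-.0106,-.0004])
SG=[-1,1,-1,1,-1,1,-1]
LO=np.array([-2.86,-.3,-1.38,.06,-1.56,.09,-2.69]);HI=np.array([2.86,2.09,1.24,2.45,4.7,2.05,2.69])
def fk(q):
    A=[np.eye(3)]
    for a,s,x,c in zip('zyzyzyz',SG,q,[0]*6+[-np.pi/2]):
        A.append(A[-1]@Rn.from_euler(a,s*(x+c)).as_matrix())
    p=OFF[0]*A[0][:,2]+OFF[1]*A[3][:,2]+OFF[2]*A[5][:,2]+OFF[3]*A[7][:,2]+OFF[4]*A[2][:,1]+OFF[5]*A[4][:,1]+OFF[6]*A[6][:,1]
    return p,A[7]
def ik(p,R,q0,w=.003,qr=None,m=.03):
    qr=q0 if qr is None else qr
    f=lambda q:np.concatenate([(fk(q)[0]-p)*10,Rn.from_matrix(fk(q)[1].T@R).as_rotvec()*3,w*(q-qr)])
    r=least_squares(f,np.clip(q0,LO+m+.001,HI-m-.001),bounds=(LO+m,HI-m)); q=r.x
    return q,np.linalg.norm(fk(q)[0]-p)*1000,np.degrees(Rn.from_matrix(fk(q)[1].T@R).magnitude())
E
python3 - <<'E'
from ik import *
rng=np.random.default_rng(0)
def best(p,R,n=25):
    o=[]
    for i in range(n):
        q0=rng.uniform(LO+.1,HI-.1); q,e,a=ik(p,R,q0,w=.001,qr=(LO+HI)/2)
        if e<2 and a<1: o.append((np.min(np.minimum(q-LO,HI-q)),q.round(2)))
    o.sort(key=lambda t:-t[0]); return o[:2]
for s in (1,-1):
  for t in (20,30,40,50,60):
    T=rot(-12,t,s); g=np.array([.543,.1675,.108])+.011*T[:,2]
    print('grasp s',s,'t',t,best(g,T))
E
```

```text
grasp s 1 t 20 [(np.float64(0.18981490745363505), array([-0.22,  0.09, -0.27,  2.06,  0.36,  0.76, -2.5 ])), (np.float64(0.18981355743720263), array([-0.22,  0.09, -0.27,  2.06,  0.36,  0.76, -2.5 ]))]
grasp s 1 t 30 []
grasp s 1 t 40 []
grasp s 1 t 50 [(np.float64(0.08553630796786926), array([-0.28,  0.06, -0.47,  2.36,  1.44,  0.7 ,  2.59])), (np.float64(0.08553627993795576), array([-0.28,  0.06, -0.47,  2.36,  1.44,  0.7 ,  2.59]))]
grasp s 1 t 60 [(np.float64(0.030000837621308563), array([-0.06,  0.19, -0.78,  2.42,  1.75,  0.96,  2.27])), (np.float64(0.0300003218647511), array([-0.06,  0.19, -0.78,  2.42,  1.75,  0.96,  2.27]))]
grasp s -1 t 20 [(np.float64(0.39633976900050394), array([-0.02,  0.1 , -0.48,  2.05,  0.39,  0.76,  0.62])), (np.float64(0.3963393938538333), array([-0.02,  0.1 , -0.48,  2.05,  0.39,  0.76,  0.62]))]
grasp s -1 t 30 [(np.float64(0.2772265295124141), array([-0.16,  0.04, -0.4 ,  2.17,  0.65,  0.64,  0.33])), (np.float64(0.2772263508007553), array([-0.16,  0.04, -0.4 ,  2.17,  0.65,  0.64,  0.33]))]
grasp s -1 t 40 [(np.float64(0.1720919059229571), array([-0.24,  0.02, -0.41,  2.28,  1.04,  0.61, -0.1 ])), (np.float64(0.17209151416409396), array([-0.24,  0.02, -0.41,  2.28,  1.04,  0.61, -0.1 ]))]
grasp s -1 t 50 [(np.float64(0.08532456578560899), array([-0.28,  0.06, -0.46,  2.36,  1.44,  0.7 , -0.55])), (np.float64(0.08532296974297982), array([-0.28,  0.06, -0.46,  2.36,  1.44,  0.7 , -0.55]))]
grasp s -1 t 60 [(np.float64(0.03003072693991138), array([-0.06,  0.19, -0.78,  2.42,  1.75,  0.96, -0.87])), (np.float64(0.030020937031915107), array([-0.06,  0.19, -0.78,  2.42,  1.75,  0.96, -0.87]))]
```

```bash
cat > srch.py <<'E'
from ik import *
rng=np.random.default_rng(0)
def best(p,R,n=16,qr=None):
    o=[]
    for i in range(n):
        q0=rng.uniform(LO+.1,HI-.1); q,e,a=ik(p,R,q0,w=.001,qr=(LO+HI)/2 if qr is None else qr)
        if e<2 and a<1: o.append((np.min(np.minimum(q-LO,HI-q)).round(2),q.round(2).tolist()))
    o.sort(key=lambda t:-t[0]); return o[:1]
if __name__=='__main__':
  for s in (1,-1):
   for t in (20,30,40,50,60):
    for d in (-25.4,34.6,-85.4,94.6,-145.4,154.6):
      # final: kx=-Z, -kz=d ; start tool z=sin t kx+cos t(-kz); tool x = s*(cos t kx - sin t(-kz))... kz=+up
      a=np.radians(d); D=np.array([np.cos(a),np.sin(a),0]); kx=np.array([0,0,-1.])
      z=np.sin(np.radians(t))*kx+np.cos(np.radians(t))*D; x=s*(np.cos(np.radians(t))*kx-np.sin(np.radians(t))*D)
      T=np.stack([x,np.cross(z,x),z],1)
      p=np.array([.4747,-.2068,.168])+.047*D+.011*z
      b=best(p,T)
      if b: print(s,t,d,b)
E
time python3 srch.py
```

```text
1 20 34.6 [(np.float64(0.14), [0.74, 0.29, 0.2, 2.22, -1.42, 1.32, -2.24])]
1 20 -85.4 [(np.float64(0.28), [-0.1, 0.32, -0.13, 2.17, 1.27, 1.41, -0.92])]
1 20 94.6 [(np.float64(0.13), [0.67, 0.69, 0.09, 1.57, -0.78, 1.92, -2.14])]
1 20 -145.4 [(np.float64(0.12), [-0.06, 0.71, 0.13, 1.53, 0.6, 1.93, -1.0])]
1 30 34.6 [(np.float64(0.25), [0.59, 0.17, 0.29, 2.2, -1.28, 1.18, -2.42])]
1 30 -85.4 [(np.float64(0.3), [-0.03, 0.21, -0.14, 2.15, 1.15, 1.28, -0.75])]
1 30 94.6 [(np.float64(0.23), [0.61, 0.59, 0.14, 1.61, -0.72, 1.82, -2.15])]
1 30 -145.4 [(np.float64(0.21), [-0.01, 0.6, 0.08, 1.58, 0.56, 1.84, -1.0])]
1 40 34.6 [(np.float64(0.04), [0.48, 0.09, 0.32, 2.17, -1.09, 1.06, -2.65])]
1 40 -85.4 [(np.float64(0.33), [0.03, 0.12, -0.12, 2.12, 1.0, 1.17, -0.56])]
1 40 94.6 [(np.float64(0.34), [0.53, 0.48, 0.18, 1.65, -0.65, 1.71, -2.19])]
1 40 -145.4 [(np.float64(0.32), [0.05, 0.5, 0.04, 1.62, 0.5, 1.73, -0.98])]
1 40 154.6 [(np.float64(0.07), [0.25, 0.65, 0.2, 1.4, -0.11, 1.98, -1.55])]
1 50 -25.4 [(np.float64(0.03), [-0.24, -0.27, 0.51, 2.35, 0.62, 0.39, 0.92])]
1 50 -85.4 [(np.float64
[... 1872 characters left out ...]
0.3, -1.33, 2.05, 1.06, 1.28, 2.66])]
-1 50 94.6 [(np.float64(0.52), [0.88, 0.4, -0.32, 1.69, -0.42, 1.53, 0.76])]
-1 50 -145.4 [(np.float64(0.34), [0.53, 0.45, -0.51, 1.66, 0.59, 1.71, 2.07])]
-1 50 154.6 [(np.float64(0.2), [0.83, 0.6, -0.63, 1.48, 0.17, 1.85, 1.28])]
-1 60 -25.4 [(np.float64(0.16), [0.23, -0.14, 0.09, 2.2, 0.13, 0.56, -1.78])]
-1 60 34.6 [(np.float64(0.32), [0.38, 0.02, 0.22, 2.05, -0.61, 0.96, -0.04])]
-1 60 94.6 [(np.float64(0.59), [0.7, 0.29, -0.17, 1.75, -0.38, 1.44, 0.73])]
-1 60 -145.4 [(np.float64(0.5), [0.55, 0.32, -0.43, 1.72, 0.47, 1.55, 2.17])]
-1 60 154.6 [(np.float64(0.37), [0.75, 0.43, -0.48, 1.59, 0.1, 1.68, 1.37])]
real	8m48.238s
user	8m32.287s
sys	0m0.210s
```

Request:
step_arm([
  [[0,0,0],[0,0,-20],87],
  [[0,-2,0],[5,0,-20],87],
  [[0,-4,-3],[15,0,-15],87],
  [[0,-4,-5],[15,0,-15],87],
  [[0,-4,-6],[15,0,-10],87],
  [[0,-4,-6],[10,0,0],87],
  [[0,0,-7.1],[0,0,0],87],
  [[0,0,-7.1],[0,0,0],87],
  [[0,0,-7.1],[0,0,0],87],
  [[0,0,-7.1],[0,0,0],87],
  [[0,0,-7.1],[0,0,0],87],
  [[0,0,-7.1],[0,0,0],87],
])

```text
time: 5.25
position: [0.5227, 0.1714, 0.267]
tool_rot: [2.503, 1.309, 0.377]
ft_force: [1.3, 0.4, -0.1]
grip_width: 1.001
```

Request:
step_arm([
  [[0,0,-7.1],[0,0,0],87],
  [[0,0,-7.1],[0,0,0],87],
  [[0,0,-7.1],[0,0,0],87],
  [[0,0,-7.1],[0,0,0],87],
  [[0,0,-7.1],[0,0,0],87],
  [[0,0,-7.1],[0,0,0],87],
  [[0,0,-7.1],[0,0,0],87],
  [[0,0,-7.1],[0,0,0],87],
  [[0,0,-7.1],[0,0,0],87],
  [[0,0,-7.1],[0,0,0],87],
  [[0,0,-7.1],[0,0,0],87],
  [[0,0,-4],[0,0,0],87],
])

```text
time: 6.25
position: [0.5237, 0.1722, 0.2797]
tool_rot: [0.978, 2.583, 0.009]
ft_force: [-0.2, 0.5, 0.0]
grip_width: 1.003
```

```bash
python3 - <<'E'
from h import *
from ik import *
s,R,p=st(); T=rot(-12,45,-1); g=np.array([.543,.1675,.108])+.011*T[:,2]
print(g); delta(R,p,T,g-.09*T[:,2])
q=np.array(s['joint_positions']); f=fk(q); print(f[0]-p)
for b in (.09,.04,0):
    r=ik(g-b*T[:,2],T,q,w=.003); print(r[0].round(2),r[1:]); q=r[0]
E
```

```text
t 6.25 p [0.5237 0.1722 0.2797] q [-0.063 -0.102 -0.458  1.861  0.267  1.136  0.238] F [-0.2  0.5  0. ] M [ 0.17  0.25 -0.01] g 87.2
[[-0.687, 0.638, 0.349], [0.64, 0.758, -0.125], [-0.345, 0.137, -0.929]]
[0.5506082  0.16588283 0.10022183]
shift tool mm [ 68.6 -33.2  94.4] norm 121.3
turn deg [ -8.68 -22.18 -27.93] norm 36.7
[ 4.12227935e-05 -4.46724964e-05  8.09328783e-06]
[-0.11 -0.22 -0.67  2.35  0.86  0.7  -0.05] (np.float64(0.00039178463730654955), np.float64(0.00012871235292735575))
[-0.08 -0.07 -0.66  2.34  1.08  0.66 -0.21] (np.float64(0.0002133015232716409), np.float64(5.383345111888062e-05))
[-0.07  0.04 -0.63  2.32  1.26  0.65 -0.34] (np.float64(0.00016012865934560946), np.float64(4.3332968963654794e-05))
```

Request:
step_arm([
  [[-1.4,-3.5,-4.5],[0,0,-8],87],
  [[-1.4,-3.5,-4.5],[0,0,-8],87],
  [[-1.4,-3.5,-4.5],[0,0,-8],87],
  [[-1.4,-3.5,-4.5],[0,0,0],87],
  [[-1.4,-3.5,-4.5],[0,0,0],87],
  [[-1.4,-3.5,-4.5],[0,0,0],87],
  [[0,0,0],[0,0,0],87],
])

```text
time: 6.83
position: [0.5155, 0.1757, 0.3084]
tool_rot: [0.306, 2.397, -0.089]
ft_force: [0.6, 0.3, 0.9]
grip_width: 0.999
```

```bash
python3 - <<'E'
from h import *
s,R,p=st(); T=rot(-12,45,-1); g=np.array([.543,.1675,.108])+.011*T[:,2]
delta(R,p,T,g-.07*T[:,2])
d=grab('wrist','w3')
E
```

```text
t 6.83 p [0.5155 0.1757 0.3084] q [-0.323 -0.301 -0.352  2.091  0.573  0.932  0.379] F [0.6 0.3 0.9] M [0.36 0.65 0.01] g 86.9
[[-0.722, 0.244, 0.648], [0.195, 0.97, -0.148], [-0.664, 0.02, -0.747]]
shift tool mm [115.1  -5.9 109.9] norm 159.2
turn deg [-0.62 -3.34 -2.31] norm 4.1
```

View pics/w3.png

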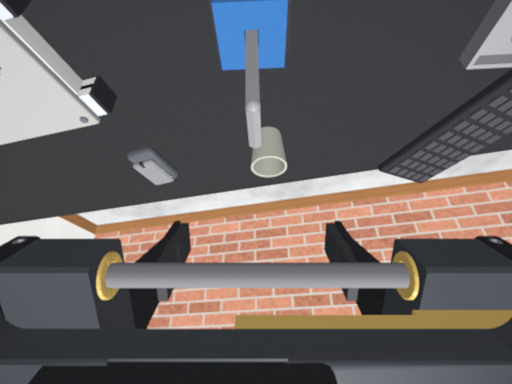

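Request:
step_arm([
  [[0,0,0],[10,-0.5,8],87],
  [[0,0,0],[10,-0.5,9],87],
  [[0,0,0],[10,-0.5,9],87],
  [[0,0,0],[10,-0.5,9],87],
  [[0,0,0],[10,-0.5,9],87],
  [[0,-0.5,-0.5],[10,-0.5,9],87],
  [[0,-0.5,-0.5],[10,-0.5,9],87],
  [[0,-0.5,-0.5],[10,-0.5,9],87],
  [[0,-0.5,-0.5],[10,-0.5,9],87],
  [[0,-0.5,0],[10,-0.5,9],87],
  [[0,-0.5,0],[5,-0.5,5],87],
  [[0,0,0],[0,0,0],87],
])

```text
time: 7.88
position: [0.5026, 0.1637, 0.1567]
tool_rot: [0.3, 2.357, -0.118]
ft_force: [-0.1, 0.3, -0.3]
grip_width: 1.0
```

```bash
python3 - <<'E'
from h import *
s,R,p=st(); T=rot(-12,45,-1); g=np.array([.543,.1675,.108])+.011*T[:,2]
delta(R,p,T,g)
d=grab('wrist','w4'); P=pc(d)
m=(P[...,2]>.06)&(P[...,2]<.2)&(np.hypot(P[...,0]-.56,P[...,1]-.165)<.12)
q=P[m]; 
for lo in np.arange(.06,.18,.015):
    k=(q[:,2]>lo)&(q[:,2]<lo+.015); print(lo.round(3),k.sum(),q[k].mean(0).round(4) if k.any() else '')
E
```

```text
t 7.88 p [0.5026 0.1637 0.1567] q [-0.242 -0.165 -0.512  2.332  0.914  0.724 -0.087] F [-0.1  0.3 -0.3] M [0.26 0.72 0.04] g 87.0
[[-0.696, 0.25, 0.674], [0.181, 0.968, -0.172], [-0.695, 0.002, -0.719]]
shift tool mm [ 6.3 14.  72.5] norm 74.1
turn deg [-1.63 -0.95 -1.84] norm 2.6
0.06 233 [0.5348 0.1691 0.0676]
0.075 254 [0.5353 0.1687 0.0827]
0.09 279 [0.5361 0.1684 0.0976]
0.105 299 [0.5366 0.1685 0.1125]
0.12 326 [0.5374 0.1683 0.1275]
0.135 633 [0.5209 0.1661 0.1443]
0.15 1402 [0.5001 0.1666 0.1577]
0.165 1257 [0.4774 0.1707 0.1708]
```

View pics/w4.png

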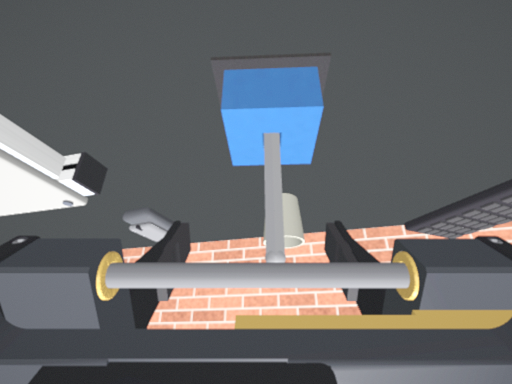

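Request:
step_arm([
  [[-0.4,-0.3,-0.5],[1,4,4],87],
  [[-0.4,-0.3,-0.5],[1,4,6],87],
  [[-0.4,-0.3,-0.5],[1,4,8],87],
  [[-0.4,0,-0.5],[1,2,9],87],
  [[0,0,0],[1,0,9],87],
  [[0,0,0],[1,0,9],87],
  [[0,0,0],[0,0,9],87],
  [[0,0,0],[0,0,8],87],
  [[0,0,0],[0,0,6],87],
  [[0,0,0],[0,0,3],87],
  [[0,0,0],[0,0,0],87],
])

```text
time: 8.85
position: [0.5612, 0.1607, 0.1077]
tool_rot: [0.272, 2.34, -0.101]
ft_force: [-0.2, 0.3, -0.5]
grip_width: 0.998
```

```bash
python3 - <<'E'
from h import *
s,R,p=st(); T=rot(-12,45,-1); g=np.array([.543,.1675,.108])+.011*T[:,2]
delta(R,p,T,g)
d=grab('wrist','w5')
E
```

```text
t 8.85 p [0.5612 0.1607 0.1077] q [-0.191  0.036 -0.486  2.303  1.237  0.641 -0.315] F [-0.2  0.3 -0.5] M [ 0.32  0.66 -0.03] g 86.9
[[-0.686, 0.226, 0.692], [0.165, 0.974, -0.154], [-0.709, 0.009, -0.705]]
shift tool mm [13.4  2.6 -2.9] norm 14.0
turn deg [-0.4   0.15 -1.09] norm 1.2
```

View pics/w5.png

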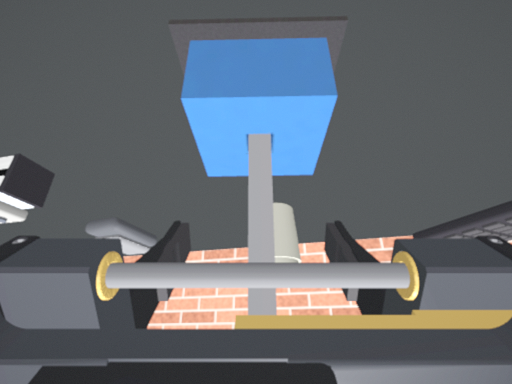

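Request:
step_arm([
  [[0,0,-0.5],[6,1,-2],87],
  [[0,0,-0.5],[6,0.5,-2],87],
  [[0,0,0],[2,0,0],87],
  [[0,0,0],[0,0,0],10],
  [[0,0,0],[0,0,0],10],
  [[0,0,0],[0,0,0],10],
  [[0,0,0],[0,0,0],10],
  [[0,0,0],[0,0,0],10],
  [[0,0,0],[0,0,0],10],
  [[0,0,0],[0,0,0],10],
], grip_force=12)

```text
time: 9.73
position: [0.5474, 0.1672, 0.1022]
tool_rot: [0.247, 2.34, -0.108]
ft_force: [0.1, -0.3, -0.1]
grip_width: 0.56
```

```bash
python3 - <<'E'
from h import *
s,R,p=st(); T=rot(-12,45,-1); g=np.array([.543,.1675,.108])+.011*T[:,2]
delta(R,p,T,g); print(p-.011*R[:,2])
E
```

```text
t 9.73 p [0.5474 0.1672 0.1022] q [-0.21   0.031 -0.502  2.325  1.249  0.657 -0.341] F [ 0.1 -0.3 -0.1] M [0.27 0.69 0.02] g 48.7
[[-0.688, 0.21, 0.695], [0.145, 0.978, -0.152], [-0.711, -0.004, -0.703]]
shift tool mm [-1.  -0.6  3.8] norm 4.0
turn deg [-0.23  0.31  0.06] norm 0.4
[0.5397932  0.16889735 0.10994169]
```

Request:
step_arm([
  [[0,0,0],[-0.5,0,2],10],
  [[0,0,0],[0,0,1.5],10],
  [[0,0,0],[0,0,0],10],
  [[0,0,0],[0,0,0],10],
  [[0,0,0],[0,0,0],10],
  [[0,0,0],[0,0,0],10],
  [[0,0,0],[0,0,0],10],
  [[0,0,0],[0,0,0],10],
  [[0,0,0],[0,0,0],10],
  [[0,0,0],[0,0,0],10],
])

```text
time: 10.57
position: [0.5508, 0.1661, 0.0998]
tool_rot: [0.248, 2.34, -0.109]
ft_force: [-0.2, -0.7, -0.5]
grip_width: 0.158
```

```bash
python3 - <<'E'
from h import *
s,R,p=st(); print(p-.011*R[:,2])
d=grab('wrist','w6')
E
```

```text
t 10.57 p [0.5508 0.1661 0.0998] q [-0.207  0.042 -0.499  2.322  1.264  0.654 -0.349] F [-0.2 -0.7 -0.5] M [0.19 0.72 0.  ] g 13.7
[[-0.688, 0.211, 0.694], [0.146, 0.977, -0.153], [-0.711, -0.004, -0.703]]
[0.54312031 0.16773756 0.10755741]
```

View pics/w6.png

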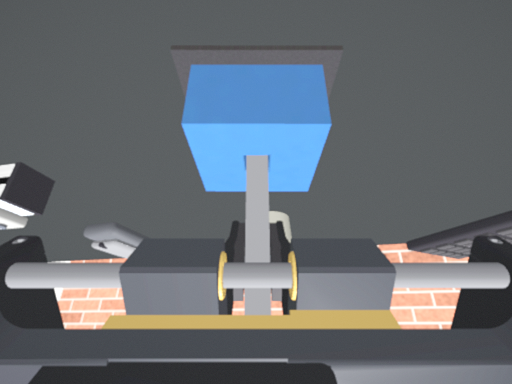

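Request:
step_arm([
  [[0,0,0],[0,0,0],5],
  [[0,0,0],[-1.5,0,-1.4],5],
  [[0,0,0],[-3,0,-2.8],5],
  [[0,0,0],[-4,0,-3.8],5],
], grip_force=45)

```text
time: 10.95
position: [0.5492, 0.1657, 0.109]
tool_rot: [0.247, 2.346, -0.109]
ft_force: [1.5, 0.2, -3.8]
grip_width: 0.154
```

```bash
python3 - <<'E'
from h import *
s,R,p=st(); print(p-.011*R[:,2])
d=grab('wrist','w7')
E
```

```text
t 10.95 p [0.5492 0.1657 0.109 ] q [-0.203  0.017 -0.499  2.316  1.21   0.652 -0.292] F [ 1.5  0.2 -3.8] M [0.52 0.82 0.12] g 13.4
[[-0.692, 0.21, 0.691], [0.145, 0.978, -0.152], [-0.707, -0.005, -0.707]]
[0.5416221  0.16734192 0.11682466]
```

View pics/w7.png

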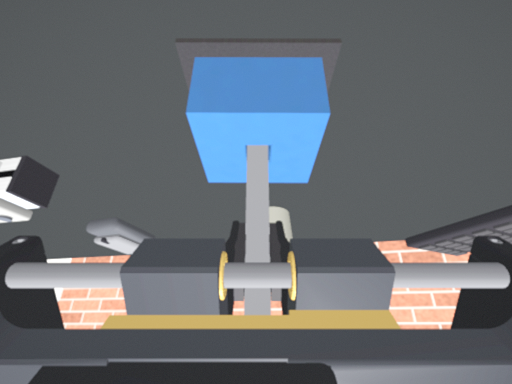

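Request:
step_arm([
  [[0,0,0],[-5,0,-4],5],
  [[0,0,0],[-5,0,-4.2],5],
  [[0,0,0],[-5,0,-4.5],5],
  [[0,0,0],[-5,0,-4.5],5],
  [[0,0,0],[-6,0,-5.5],5],
  [[0,0,0],[-8,0,-7.5],5],
  [[0,0,0],[-10,0,-10],5],
  [[0,0,0],[-15,0,-15],5],
  [[0,0,0],[-20,0,-15],5],
  [[0,0,0],[-15,0,-12],5],
  [[0,0,0],[0,0,0],5],
])

```text
time: 11.92
position: [0.5538, 0.1627, 0.2351]
tool_rot: [0.248, 2.355, -0.113]
ft_force: [0.5, 0.7, -1.3]
grip_width: 0.155
```

```bash
python3 - <<'E'
from h import *
s,R,p=st(); print(p-.011*R[:,2])
d=grab('wrist','w8');grab('scene','s8')
E
```

```text
t 11.92 p [0.5538 0.1627 0.2351] q [-0.207 -0.192 -0.433  2.184  0.768  0.742  0.229] F [ 0.5  0.7 -1.3] M [0.37 0.9  0.05] g 13.5
[[-0.699, 0.211, 0.684], [0.145, 0.977, -0.154], [-0.701, -0.008, -0.714]]
[0.54632917 0.16442326 0.24293007]
```

View pics/w8.png

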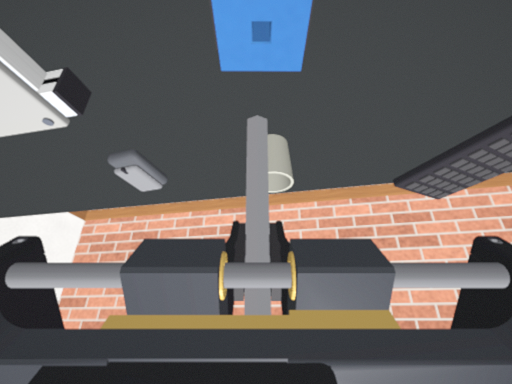

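View pics/s8.png

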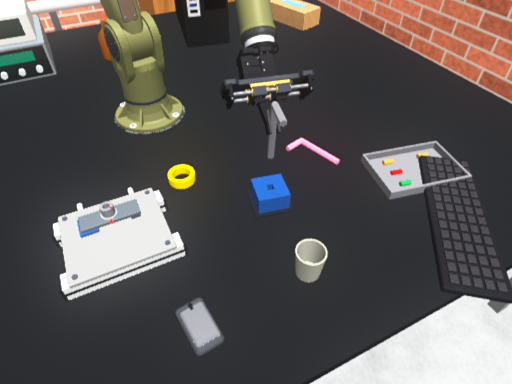

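```bash
cat > keyfit.py <<'E'
from h import *
def keyfit(d,R,p,verbose=True):
    P=(pc(d)-p)@R  # tool frame
    m=(abs(P[...,1])<.0095)&(P[...,0]>.018)&(P[...,0]<.12)&(P[...,2]>-.02)&(P[...,2]<.12)&(d['range_z']>0)
    q=P[m]
    # ridge strip
    r=q[abs(q[:,1]-np.median(q[:,1]))<.0015]
    A=np.polyfit(r[:,0],r[:,2],1); res=r[:,2]-np.polyval(A,r[:,0]); r=r[abs(res)<.003]; A=np.polyfit(r[:,0],r[:,2],1)
    th=np.degrees(np.arctan(A[0])) # angle of arm direction (from +x toward +z)
    D=np.array([np.cos(np.radians(th)),np.sin(np.radians(th))])  # (x,z)
    N=np.array([D[1],-D[0]]) # normal pointing to camera side (+x,-z)
    c=r[:,[0,2]].mean(0)
    off=(c@N)   # ridge line distance along N from TCP
    s=(q[:,[0,2]]@D); tip=np.percentile(s,99.7)
    yc=(np.percentile(q[:,1],2)+np.percentile(q[:,1],98))/2
    Ya=np.polyfit(q[:,0],q[:,1],1)
    if verbose: print('n',len(q),len(r),'theta',th.round(2),'ridge off',off.round(4),'tip s',tip.round(4),'max',s.max().round(4),'yc',yc.round(4),'yslope deg',np.degrees(Ya[0]).round(2),'ywidth',np.ptp(q[:,1]).round(4))
    return th,off,tip,yc
E
python3 - <<'E'
from keyfit import *
s,R,p=st(); keyfit(dict(np.load('pics/w8.npz')),R,p)
E
```

```text
t 12.02 p [0.5521 0.1618 0.2305] q [-0.207 -0.189 -0.434  2.189  0.769  0.742  0.226] F [ 0.  -1.  -2.2] M [0.37 1.15 0.03] g 13.1
[[-0.702, 0.212, 0.68], [0.144, 0.977, -0.156], [-0.697, -0.012, -0.717]]
n 1985 478 theta 42.29 ridge off 0.015 tip s 0.0811 max 0.0815 yc 0.0013 yslope deg 0.27 ywidth 0.0141
```

```bash
cat >> keyfit.py <<'E'
_d=dict(np.load('pics/wrist0.npz')); 
_R0=Rn.from_rotvec([-3.07063303,-.6574064,.000617551]).as_matrix(); _p0=np.array([.26590448,-.59268614,.22971849])
CT=_R0.T@(-_d['R'].T@_d['t']-_p0); CM=_R0.T@_d['R'].T
def toolpose(d):
    R=d['R'].T@CM.T; return R,-d['R'].T@d['t']-R@CT
E
python3 - <<'E'
from keyfit import *
for n in ['w1','w4','w6','w7','w8']:
    d=dict(np.load(f'pics/{n}.npz')); R,p=toolpose(d); print(n,p.round(4),np.degrees(Rn.from_matrix(R).as_rotvec()).round(1))
keyfit(d,R,p)
E
```

```text
w1 [ 0.4745 -0.2128  0.1672] [176.1  36.   -0. ]
w4 [0.5012 0.164  0.1562] [ 17.2 135.1  -6.6]
w6 [0.5494 0.1664 0.0993] [ 14.2 134.1  -6. ]
w7 [0.5478 0.1659 0.1085] [ 14.1 134.4  -6.1]
w8 [0.5525 0.163  0.2346] [ 14.2 135.   -6.3]
n 2135 508 theta 42.02 ridge off 0.0149 tip s 0.0851 max 0.0856 yc -0.0002 yslope deg -0.1 ywidth 0.0142
```

```bash
cat > plan.py <<'E'
from keyfit import *
from ik import *
TH=np.radians(42); Dt=np.array([np.cos(TH),0,np.sin(TH)]); Nt=np.array([np.sin(TH),0,-np.cos(TH)])
bend=Dt*-.0547+Nt*.0072; ltip=bend+.14*Dt; stip=bend-.06*Nt
def Rk(d): # tool rot for key inserted pose, long arm az d
    a=np.radians(d); D=np.array([np.cos(a),np.sin(a),0]); Z=np.array([0,0,1.])
    x=np.cos(TH)*D+np.sin(TH)*Z; z=np.sin(TH)*D-np.cos(TH)*Z
    return np.stack([x,np.cross(z,x),z],1)
def rows(qs):
    pr=[fk(q) for q in qs]
    for (p,R),(p2,R2) in zip(pr[:-1],pr[1:]):
        print(np.degrees(Rn.from_matrix(R.T@R2).as_rotvec()).round(1).tolist(),(R.T@(p2-p)*1000).round(1).tolist())
E
python3 - <<'E'
from plan import *
s,R,p=st(); q=np.array(s['joint_positions'])
B=np.array([.4747,-.2068,.098])
T=Rk(34.6); tgt=B+[0,0,.06]-T@stip
r=ik(tgt,T,np.array([.45,.04,.25,2.12,-.86,.98,.23]),w=.002,qr=q); print(r[0].round(3),r[1:])
n=24
qs=[q+(r[0]-q)*k/n for k in range(n+1)]
rows(qs)
for k in range(0,n+1,3):
    p,R=fk(qs[k]); print(k,p.round(3),(p+R@ltip).round(3),(p+R@stip).round(3))
E
```

```text
t 12.02 p [0.5521 0.1618 0.2305] q [-0.207 -0.189 -0.434  2.189  0.769  0.742  0.226] F [ 0.  -1.  -2.2] M [0.37 1.15 0.03] g 13.1
[[-0.702, 0.212, 0.68], [0.144, 0.977, -0.156], [-0.697, -0.012, -0.717]]
[ 0.429 -0.025  0.282  2.077 -0.833  1.051  0.164] (np.float64(0.0001193231869815573), np.float64(6.692804911944081e-05))
[2.1, 3.0, 5.5] [6.1, -26.3, 11.6]
[2.0, 2.9, 5.6] [4.2, -25.0, 11.0]
[1.8, 2.8, 5.6] [2.5, -23.5, 10.4]
[1.7, 2.8, 5.6] [0.9, -21.9, 9.6]
[1.6, 2.7, 5.7] [-0.6, -20.2, 8.8]
[1.4, 2.7, 5.7] [-2.0, -18.4, 7.9]
[1.3, 2.7, 5.7] [-3.2, -16.5, 7.0]
[1.1, 2.6, 5.8] [-4.3, -14.5, 6.0]
[0.9, 2.6, 5.8] [-5.2, -12.5, 4.9]
[0.8, 2.6, 5.8] [-6.0, -10.4, 3.8]
[0.6, 2.6, 5.8] [-6.6, -8.2, 2.6]
[0.4, 2.6, 5.7] [-7.1, -6.0, 1.3]
[0.2, 2.6, 5.7] [-7.3, -3.8, 0.1]
[-0.0, 2.6, 5.7] [-7.4, -1.5, -1.3]
[-0.2, 2.7, 5.6] [-7.4, 0.7, -2.6]
[-0.4, 2.7, 5.5] [-7.1, 2.9, -4.0]
[-0.6, 2.7, 5.5] [-6.7, 5.1, -5.4]
[-0.8, 2.8, 5.4] [-6.1, 7.3, -6.7]
[-1.0, 2.9, 5.3] [-5.4, 9.4, -8.1]
[-1.1, 2.9, 5.2] [-4.5, 11.4, -9.5]
[-1.3, 3.0, 5.0] [-3.4, 13.4, -10.9]
[-1.5, 3.1, 4.9] [-2.2, 15.3, -12.3]
[-1.7, 3.2, 4.8] [-0.9, 17.1, -13.6]
[-1.8, 3.3, 4.6] [0.6, 18.8, -14.9]
0 [0.552 0.162 0.231] [0.539 0.164 0.146] [0.607 0.15  0.282]
3 [0.542 0.088 0.195] [0.522 0.107 0.114] [0.596 0.053 0.236]
6 [0.522 0.031 0.167] [0.503 0.07  0.093] [ 0.567 -0.023  0.195]
9 [ 0.501 -0.008  0.147] [0.49  0.047 0.082] [ 0.531 -0.077  0.161]
12 [ 0.487 -0.036  0.137] [0.489 0.032 0.085] [ 0.498 -0.111  0.136]
15 [ 0.483 -0.059  0.139] [0.502 0.015 0.101] [ 0.474 -0.133  0.123]
18 [ 0.49  -0.085  0.152] [ 0.528 -0.012  0.129] [ 0.464 -0.15   0.122]
21 [ 0.504 -0.122  0.176] [ 0.561 -0.058  0.168] [ 0.465 -0.172  0.134]
24 [ 0.52  -0.176  0.211] [ 0.59  -0.127  0.218] [ 0.475 -0.207  0.158]
```

Request:
step_arm([
  [[0,0,0],[-7,0,-7],5],
  [[0,0,0],[-9,0,-9],5],
  [[0,0,0],[-9,0,-9],5],
  [[2,3,5.5],[6,-26,12],5],
  [[2,3,5.5],[4,-25,11],5],
  [[2,3,5.5],[2.5,-23,10],5],
  [[1.7,2.8,5.6],[1,-22,9.5],5],
  [[1.6,2.8,5.6],[-0.5,-20,9],5],
  [[1.4,2.7,5.7],[-2,-18,8],5],
  [[1.3,2.7,5.7],[-3,-16,7],5],
  [[1,2.6,5.8],[-4,-14,6],5],
  [[1,2.6,5.8],[-5,-12,5],5],
])

```text
time: 13.02
position: [0.4809, -0.0107, 0.1516]
tool_rot: [1.591, 2.418, 0.035]
ft_force: [0.9, -0.2, -2.1]
grip_width: 0.155
```

```bash
python3 - <<'E'
from plan import *
s,R,p=st(); q=np.array(s['joint_positions'])
B=np.array([.4747,-.2068,.098])
print('ltip',(p+R@ltip).round(3),'stip',(p+R@stip).round(3))
T=Rk(34.6); tgt=B+[0,0,.07]-T@stip
r=ik(tgt,T,np.array([.45,.04,.25,2.12,-.86,.98,.23]),w=.002,qr=q); print(r[0].round(3),r[1:])
n=18
qs=[q+(r[0]-q)*k/n for k in range(n+1)]
rows(qs)
for k in range(0,n+1,3):
    p,R=fk(qs[k]); print(k,p.round(3),(p+R@ltip).round(3),(p+R@stip).round(3))
E
```

```text
t 13.02 p [ 0.4809 -0.0107  0.1516] q [-0.03  -0.135 -0.104  2.131  0.159  0.947  0.193] F [ 0.9 -0.2 -2.1] M [ 0.21  0.25 -0.01] g 13.5
[[-0.375, 0.901, 0.217], [0.907, 0.405, -0.114], [-0.191, 0.154, -0.969]]
ltip [0.467 0.045 0.088] stip [ 0.51  -0.08   0.164]
[ 0.355 -0.041  0.353  2.069 -0.816  1.062  0.14 ] (np.float64(7.878271910712155e-05), np.float64(4.005442614051609e-05))
[0.3, 2.4, 4.6] [-4.0, -6.5, 3.1]
[0.2, 2.3, 4.6] [-4.5, -5.1, 2.2]
[0.1, 2.3, 4.6] [-4.9, -3.7, 1.3]
[-0.0, 2.3, 4.6] [-5.2, -2.3, 0.4]
[-0.2, 2.3, 4.6] [-5.4, -0.8, -0.5]
[-0.3, 2.3, 4.5] [-5.5, 0.6, -1.5]
[-0.4, 2.3, 4.5] [-5.5, 2.1, -2.4]
[-0.5, 2.3, 4.5] [-5.5, 3.5, -3.3]
[-0.7, 2.3, 4.4] [-5.3, 4.9, -4.3]
[-0.8, 2.4, 4.4] [-5.0, 6.4, -5.2]
[-0.9, 2.4, 4.3] [-4.7, 7.8, -6.2]
[-1.0, 2.4, 4.3] [-4.2, 9.1, -7.1]
[-1.2, 2.4, 4.2] [-3.7, 10.5, -8.1]
[-1.3, 2.5, 4.1] [-3.0, 11.8, -9.0]
[-1.4, 2.5, 4.1] [-2.3, 13.1, -9.9]
[-1.5, 2.5, 4.0] [-1.5, 14.3, -10.8]
[-1.6, 2.6, 3.9] [-0.6, 15.5, -11.6]
[-1.7, 2.6, 3.8] [0.3, 16.6, -12.5]
0 [ 0.481 -0.011  0.152] [0.467 0.045 0.088] [ 0.51  -0.08   0.164]
3 [ 0.472 -0.029  0.145] [0.47  0.038 0.091] [ 0.486 -0.104  0.144]
6 [ 0.471 -0.046  0.145] [0.483 0.028 0.103] [ 0.469 -0.121  0.133]
9 [ 0.478 -0.065  0.154] [0.506 0.01  0.124] [ 0.46  -0.135  0.13 ]
12 [ 0.49  -0.091  0.17 ] [ 0.535 -0.02   0.152] [ 0.459 -0.151  0.135]
15 [ 0.506 -0.127  0.192] [ 0.564 -0.065  0.187] [ 0.465 -0.174  0.148]
18 [ 0.52  -0.176  0.221] [ 0.59  -0.127  0.228] [ 0.475 -0.207  0.168]
```

Request:
step_arm([
  [[0,0,0],[-2,2,-14],5],
  [[0.3,2.4,4.6],[-6,-5,-12],5],
  [[0.2,2.3,4.6],[-6,-4,-12],5],
  [[0.1,2.3,4.6],[-6,-3,-10],5],
  [[0,2.3,4.6],[-6,-2,0],5],
  [[-0.2,2.3,4.6],[-6,-1,0],5],
  [[-0.3,2.3,4.5],[-6,0.5,-1],5],
  [[-0.4,2.3,4.5],[-6,2,-2],5],
  [[-0.5,2.3,4.5],[-6,3.5,-3],5],
  [[-0.7,2.3,4.4],[-5,5,-4],5],
  [[-0.8,2.4,4.4],[-5,6.5,-5],5],
  [[-0.9,2.4,4.3],[-5,8,-6],5],
])

```text
time: 14.02
position: [0.4586, -0.0901, 0.1845]
tool_rot: [-2.536, -1.515, -0.522]
ft_force: [-0.7, -0.2, -3.4]
grip_width: 0.154
```

```bash
python3 - <<'E'
from plan import *
s,R,p=st(); q=np.array(s['joint_positions'])
B=np.array([.4747,-.2068,.098])
print('ltip',(p+R@ltip).round(3),'stip',(p+R@stip).round(3))
T=Rk(34.6); tgt=B+[0,0,.07]-T@stip
r=ik(tgt,T,q,w=.002,qr=q); print(r[0].round(3),r[1:])
n=9
qs=[q+(r[0]-q)*k/n for k in range(n+1)]
rows(qs)
for k in range(0,n+1,3):
    p,R=fk(qs[k]); print(k,p.round(3),(p+R@ltip).round(3),(p+R@stip).round(3))
E
```

```text
t 14.02 p [ 0.4586 -0.0901  0.1845] q [ 0.188 -0.116  0.214  2.072 -0.381  1.118  0.066] F [-0.7 -0.2 -3.4] M [-0.47  0.33  0.02] g 13.4
[[0.432, 0.874, 0.222], [0.825, -0.482, 0.294], [0.364, 0.056, -0.93]]
ltip [ 0.5   -0.019  0.161] stip [ 0.426 -0.152  0.154]
[ 0.324 -0.042  0.384  2.069 -0.815  1.061  0.139] (np.float64(4.762249227068414e-05), np.float64(2.0088477382161425e-05))
[-0.8, 2.3, 2.7] [-0.2, 8.2, -2.1]
[-1.0, 2.3, 2.7] [-0.3, 9.1, -2.8]
[-1.1, 2.2, 2.7] [-0.3, 10.0, -3.4]
[-1.2, 2.2, 2.7] [-0.3, 10.8, -4.0]
[-1.3, 2.2, 2.7] [-0.3, 11.7, -4.5]
[-1.4, 2.2, 2.7] [-0.2, 12.6, -5.1]
[-1.5, 2.1, 2.6] [-0.1, 13.4, -5.6]
[-1.6, 2.1, 2.6] [0.0, 14.3, -6.2]
[-1.7, 2.1, 2.6] [0.2, 15.1, -6.7]
0 [ 0.459 -0.09   0.184] [ 0.5   -0.019  0.161] [ 0.426 -0.152  0.154]
3 [ 0.479 -0.108  0.193] [ 0.531 -0.041  0.18 ] [ 0.441 -0.161  0.154]
6 [ 0.501 -0.136  0.205] [ 0.562 -0.077  0.203] [ 0.458 -0.179  0.159]
9 [ 0.52  -0.176  0.221] [ 0.59  -0.127  0.228] [ 0.475 -0.207  0.168]
```

Request:
step_arm([
  [[-0.8,2.3,2.7],[0,8,-2],5],
  [[-1,2.3,2.7],[0,9,-3],5],
  [[-1.1,2.2,2.7],[0,10,-3.5],5],
  [[-1.2,2.2,2.7],[0,11,-4],5],
  [[-1.3,2.2,2.7],[0,12,-4.5],5],
  [[-1.4,2.2,2.7],[0,12.5,-5],5],
  [[-1.5,2.1,2.6],[0,13.5,-5.5],5],
  [[-1.6,2.1,2.6],[0,14,-6],5],
  [[-1.7,2.1,2.6],[0,12,-6],5],
  [[0,0,0],[0,0,0],5],
])

```text
time: 14.85
position: [0.5028, -0.176, 0.19]
tool_rot: [-2.65, -0.752, -0.948]
ft_force: [-0.4, 0.3, -2.7]
grip_width: 0.153
```

```bash
python3 - <<'E'
from plan import *
s,R,p=st()
B=np.array([.4747,-.2068,.098])
print('ltip',(p+R@ltip).round(4),'stip',(p+R@stip).round(4),'bend',(p+R@bend).round(4))
T=Rk(34.6); tgt=B+[0,0,.04]-T@stip; delta(R,p,T,tgt)
d=grab('wrist','w9');Rt,pt=toolpose(d); print(pt.round(4)); keyfit(d,Rt,pt); grab('scene','s9'); grab('top','t9')
E
```

```text
t 14.85 p [ 0.5028 -0.176   0.19  ] q [ 0.318 -0.032  0.399  2.111 -0.799  1.035  0.116] F [-0.4  0.3 -2.7] M [-0.63  0.86  0.03] g 13.3
[[0.659, 0.537, 0.526], [0.39, -0.842, 0.372], [0.643, -0.04, -0.765]]
ltip [ 0.575  -0.1301  0.1943] stip [ 0.4541 -0.2046  0.1392] bend [ 0.4571 -0.2055  0.1991]
shift tool mm [11.7  8.9  8.4] norm 17.0
turn deg [-0.38  1.93 -3.06] norm 3.6
[ 0.5024 -0.1762  0.1905]
n 2111 503 theta 42.06 ridge off 0.0146 tip s 0.0846 max 0.0852 yc -0.0002 yslope deg -0.02 ywidth 0.0141
```

View pics/w9.png

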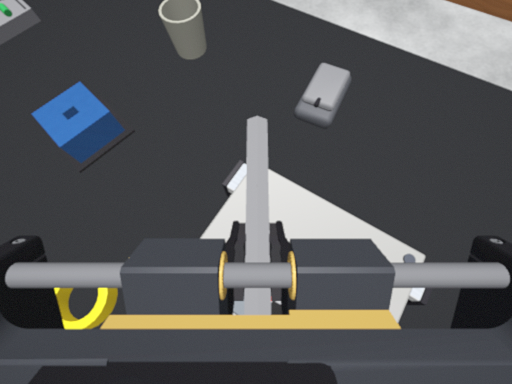

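View pics/s9.png

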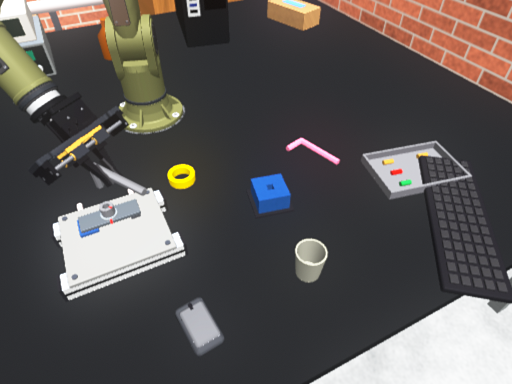

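Request:
step_arm([
  [[-0.1,0.7,-1],[4,3,3],5],
  [[-0.1,0.7,-1],[4,3,3],5],
  [[-0.1,0.5,-1],[3,3,2],5],
  [[0,0,0],[0,0,0],5],
])

```text
time: 15.33
position: [0.52, -0.1665, 0.1896]
tool_rot: [-2.611, -0.845, -0.994]
ft_force: [0.2, -0.3, -0.9]
grip_width: 0.148
```

```bash
python3 - <<'E'
from plan import *
s,R,p=st()
B=np.array([.4747,-.2068,.098])
print('ltip',(p+R@ltip).round(4),'stip',(p+R@stip).round(4),'bend',(p+R@bend).round(4))
T=Rk(34.6); delta(R,p,T,B+[0,0,.015]-T@stip)
d=grab('scene','s10');im=cv2.imread('pics/s10.png'); u=proj(d,[p+R@stip,p+R@bend,p+R@ltip,B]); print(u.round(1))
x,y=90,150
c=cv2.resize(im[150:250,50:180],None,fx=6,fy=6,interpolation=cv2.INTER_CUBIC)
for v in u: cv2.circle(c,(int((v[0]+.5-50)*6),int((v[1]+.5-150)*6)),3,(0,255,0),-1)
cv2.imwrite('pics/s10c.png',c)
E
```

```text
t 15.33 p [ 0.52   -0.1665  0.1896] q [ 0.308 -0.003  0.392  2.101 -0.851  1.032  0.208] F [ 0.2 -0.3 -0.9] M [-0.65  0.86 -0.02] g 12.9
[[0.605, 0.587, 0.538], [0.436, -0.81, 0.392], [0.666, -0.003, -0.746]]
ltip [ 0.5891 -0.1164  0.1964] stip [ 0.4754 -0.1986  0.1371] bend [ 0.4757 -0.1986  0.1971]
shift tool mm [-20.    7.4  14. ] norm 25.6
turn deg [-1.01  0.26  0.88] norm 1.4
[[104.6 192.4]
 [ 96.1 171.4]
 [151.9 194.6]
 [105.8 206. ]]
```

View pics/s10c.png

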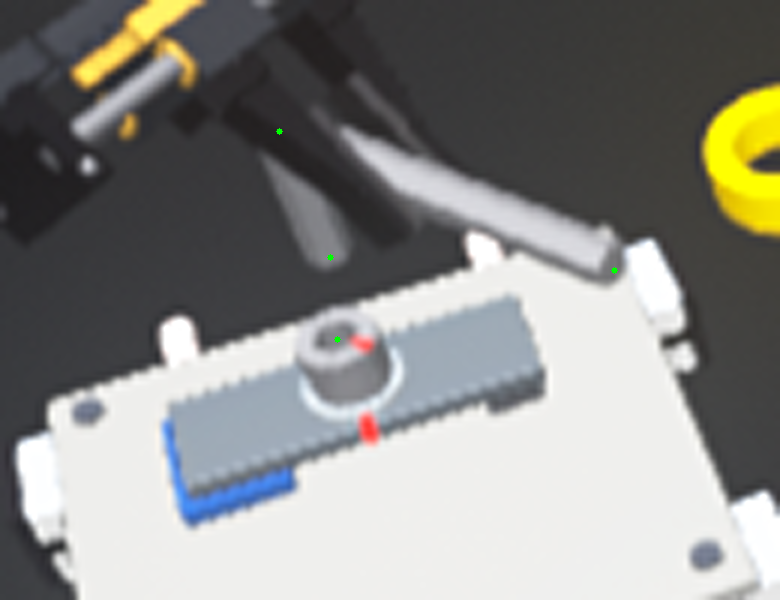

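Request:
step_arm([
  [[-0.5,0.1,0.4],[-6,3,4],5],
  [[-0.5,0.1,0.4],[-6,2,4],5],
  [[0,0,0],[-5,1,4],5],
  [[0,0,0],[-2,0.5,1],5],
  [[0,0,0],[0,0,0],5],
])

```text
time: 15.8
position: [0.5179, -0.1731, 0.1638]
tool_rot: [-2.625, -0.82, -1.001]
ft_force: [0.3, 0.1, -2.2]
grip_width: 0.149
```

```bash
cat > chk.py <<'E'
from plan import *
import sys
def chk(n,B=np.array([.4747,-.2068,.098]),h=.015,az=34.6,pic=True):
    s,R,p=st()
    print('ltip',(p+R@ltip).round(4),'stip',(p+R@stip).round(4),'bend',(p+R@bend).round(4),'az',np.degrees(np.arctan2(*(R@Dt)[[1,0]])).round(2),'pitch',np.degrees(np.arcsin((R@Dt)[2])).round(2),'roll',np.degrees(np.arcsin(R[2,1])).round(2))
    T=Rk(az); delta(R,p,T,B+[0,0,h]-T@stip)
    print('tool per mm world x,y,z',R.T.round(3).tolist())
    if pic:
        d=grab('scene',n);im=cv2.imread(f'pics/{n}.png'); u=proj(d,[p+R@stip,p+R@bend,p+R@ltip,B]); print(u.round(1).tolist())
        c=cv2.resize(im[150:250,50:180],None,fx=6,fy=6,interpolation=cv2.INTER_CUBIC)
        for v in u: cv2.circle(c,(int((v[0]+.5-50)*6),int((v[1]+.5-150)*6)),3,(0,255,0),-1)
        cv2.imwrite(f'pics/{n}c.png',c)
E
python3 - <<'E'
from chk import *
chk('s11')
d=grab('wrist','w11');Rt,pt=toolpose(d); print(pt.round(4)); keyfit(d,Rt,pt)
grab('top','t11');im=cv2.imread('pics/t11.png');cv2.imwrite('pics/t11c.png',cv2.resize(im[180:260,330:440],None,fx=6,fy=6,interpolation=cv2.INTER_CUBIC))
E
```

```text
t 15.8 p [ 0.5179 -0.1731  0.1638] q [ 0.316  0.029  0.402  2.131 -0.895  0.996  0.266] F [ 0.3  0.1 -2.2] M [-0.66  0.92 -0.01] g 13.0
[[0.613, 0.57, 0.547], [0.424, -0.822, 0.381], [0.666, -0.002, -0.746]]
ltip [ 0.588  -0.1245  0.1706] stip [ 0.4727 -0.2044  0.1112] bend [ 0.473  -0.2043  0.1712] az 34.74 pitch -0.23 roll -0.09
shift tool mm [ 1.4  3.2 -1.5] norm 3.8
turn deg [-0.17  0.23  0.04] norm 0.3
tool per mm world x,y,z [[0.613, 0.424, 0.666], [0.57, -0.822, -0.002], [0.547, 0.381, -0.746]]
[[105.0, 200.9], [96.8, 180.9], [150.2, 205.0], [105.8, 206.0]]
[ 0.5175 -0.1732  0.1644]
n 2123 503 theta 42.09 ridge off 0.0147 tip s 0.0847 max 0.0853 yc -0.0002 yslope deg -0.03 ywidth 0.0142
```

View pics/s11c.png

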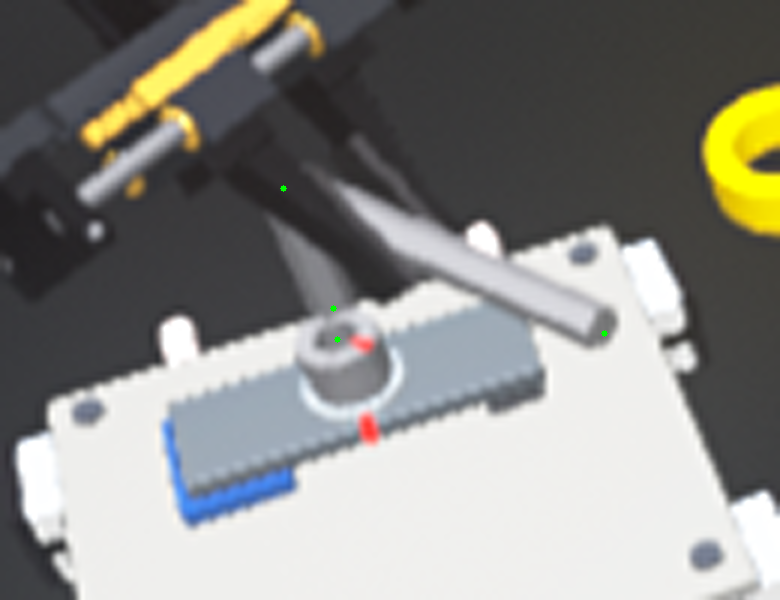

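View pics/t11c.png

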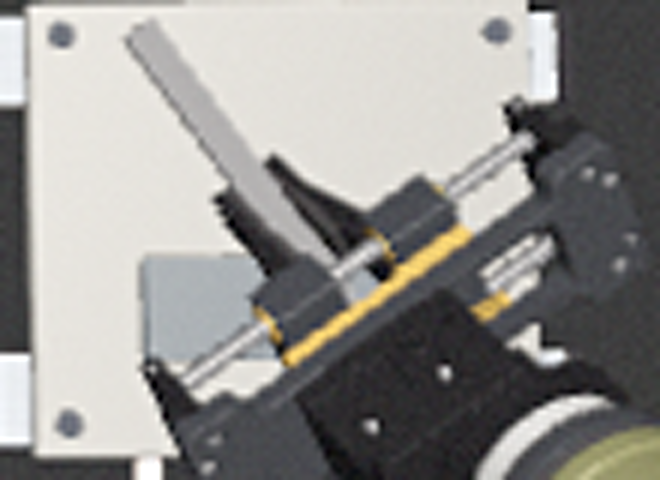

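```bash
python3 - <<'E'
from plan import *
for n in ['scene0','s8','top0','w1']:
    d=dict(np.load(f'pics/{n}.npz')); P=pc(d)
    hd=(abs(P[...,2]-.098)<.0045)&(np.hypot(P[...,0]-.4747,P[...,1]+.2068)<.022)
    q=P[hd]; 
    print(n,len(q),np.median(q[:,2]).round(4),cv2.minEnclosingCircle(q[:,:2].astype(np.float32)),q[:,:2].mean(0).round(4))
# tip in scene s11: short-arm points
d=dict(np.load('pics/s10.npz')); P=pc(d)
m=(P[...,2]>.139)&(P[...,2]<.165)&(np.hypot(P[...,0]-.4754,P[...,1]+.1986)<.02)
q=P[m]; print(len(q),q.mean(0),q.min(0),q.max(0))
E
```

```text
scene0 120 0.0993 ((0.4740315079689026, -0.20663674175739288), 0.015610913746058941) [ 0.4755 -0.2069]
s8 120 0.099 ((0.47465550899505615, -0.20686759054660797), 0.01603560522198677) [ 0.4759 -0.2071]
top0 72 0.0966 ((0.4732404351234436, -0.20967845618724823), 0.014468968845903873) [ 0.4721 -0.2095]
w1 689 0.0975 ((0.47409874200820923, -0.207473024725914), 0.015085006132721901) [ 0.4748 -0.2072]
75 [ 0.47948223 -0.19802296  0.15239107] [ 0.47192823 -0.20609501  0.13975686] [ 0.48361145 -0.19032921  0.16450607]
```

Request:
step_arm([
  [[0,0,0],[0,2,0],5],
  [[0,0,0],[0,1,0],5],
  [[0,0,0],[-2,0,2.2],5],
  [[0,0,0],[-2,0,2.2],5],
  [[0,0,0],[0,0,0],5],
])

```text
time: 16.37
position: [0.5213, -0.1767, 0.1601]
tool_rot: [-2.626, -0.823, -1.006]
ft_force: [0.7, -0.1, -1.5]
grip_width: 0.153
```

```bash
python3 - <<'E'
from chk import *
chk('s12',B=np.array([.4743,-.2070,.098]),h=0.004)
E
```

```text
t 16.37 p [ 0.5213 -0.1767  0.1601] q [ 0.318  0.045  0.403  2.126 -0.909  0.993  0.285] F [ 0.7 -0.1 -1.5] M [-0.56  0.85  0.04] g 13.3
[[0.611, 0.57, 0.55], [0.426, -0.822, 0.379], [0.668, 0.002, -0.744]]
ltip [ 0.5914 -0.1281  0.1671] stip [ 0.4763 -0.2081  0.1074] bend [ 0.4763 -0.2079  0.1674] az 34.75 pitch -0.1 roll 0.14
shift tool mm [-4.4 -1.8  3.2] norm 5.7
turn deg [0.   0.1  0.21] norm 0.2
tool per mm world x,y,z [[0.611, 0.426, 0.668], [0.57, -0.822, 0.002], [0.55, 0.379, -0.744]]
[[104.1, 203.8], [95.8, 183.7], [149.2, 208.0], [105.7, 206.0]]
```

View pics/s12c.png

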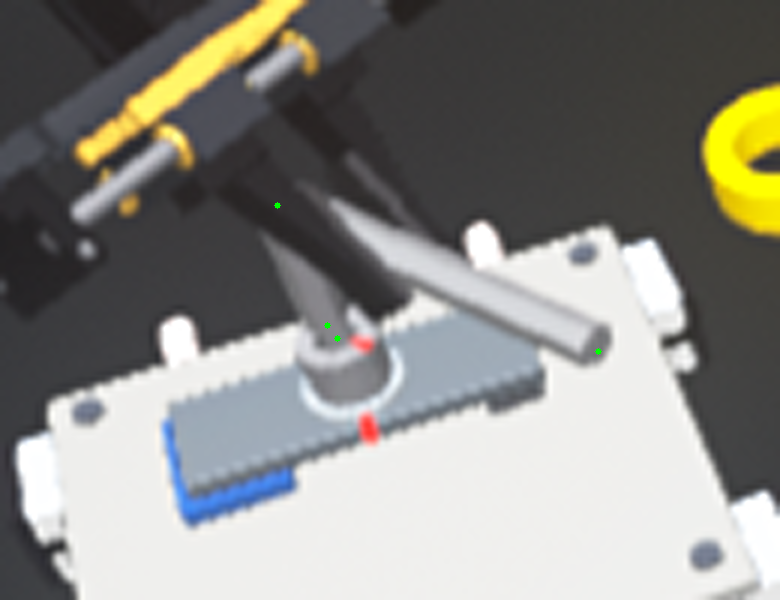

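Request:
step_arm([
  [[0,0,0],[-1.3,-1.2,0],5],
  [[0,0,0],[-1,-0.3,1],5],
  [[0,0,0],[0,0,0],5],
  [[0,0,0],[0,0,0],5],
])

```text
time: 16.75
position: [0.5194, -0.1758, 0.1577]
tool_rot: [-2.625, -0.823, -1.006]
ft_force: [0.1, 0.2, -2.1]
grip_width: 0.153
```

```bash
python3 - <<'E'
from chk import *
chk('s13',B=np.array([.4743,-.2070,.098]),h=0.0)
E
```

```text
t 16.75 p [ 0.5194 -0.1758  0.1577] q [ 0.319  0.044  0.404  2.133 -0.911  0.991  0.291] F [ 0.1  0.2 -2.1] M [-0.58  0.93  0.01] g 13.3
[[0.611, 0.57, 0.55], [0.425, -0.822, 0.38], [0.668, 0.002, -0.744]]
ltip [ 0.5894 -0.1272  0.1647] stip [ 0.4744 -0.2072  0.1049] bend [ 0.4744 -0.207   0.1649] az 34.76 pitch -0.09 roll 0.12
shift tool mm [-4.6  0.   5. ] norm 6.9
turn deg [-0.01  0.09  0.2 ] norm 0.2
tool per mm world x,y,z [[0.611, 0.425, 0.668], [0.57, -0.822, 0.002], [0.55, 0.38, -0.744]]
[[104.7, 203.8], [96.5, 183.9], [149.6, 208.0], [105.7, 206.0]]
```

Request:
step_arm([
  [[0,0,0],[-1.3,0,1.5],5],
  [[0,0,0],[-1.3,0,1.5],5],
  [[0,0,0],[-1,0,1.1],5],
  [[0,0,0],[-1,0,1.1],5],
  [[0,0,0],[-1,0,1.1],5],
  [[0,0,0],[-1,0,1.1],5],
])

```text
time: 17.3
position: [0.5197, -0.176, 0.1472]
tool_rot: [-2.625, -0.823, -1.007]
ft_force: [-0.1, 0.1, -2.9]
grip_width: 0.154
```

```bash
python3 - <<'E'
from chk import *
chk('s14',B=np.array([.4743,-.2070,.098]),h=0.0)
E
```

```text
t 17.3 p [ 0.5197 -0.176   0.1472] q [ 0.321  0.061  0.404  2.141 -0.931  0.98   0.319] F [-0.1  0.1 -2.9] M [-0.56  0.94 -0.03] g 13.4
[[0.61, 0.57, 0.55], [0.426, -0.822, 0.379], [0.668, 0.003, -0.744]]
ltip [ 0.5898 -0.1273  0.1543] stip [ 0.4748 -0.2073  0.0945] bend [ 0.4747 -0.2071  0.1545] az 34.76 pitch -0.07 roll 0.17
shift tool mm [ 2.2 -0.2 -2.9] norm 3.6
turn deg [0.02 0.07 0.23] norm 0.2
tool per mm world x,y,z [[0.61, 0.426, 0.668], [0.57, -0.822, 0.003], [0.55, 0.379, -0.744]]
[[106.0, 207.2], [97.9, 187.6], [150.7, 211.8], [105.7, 206.0]]
```

View pics/s14c.png

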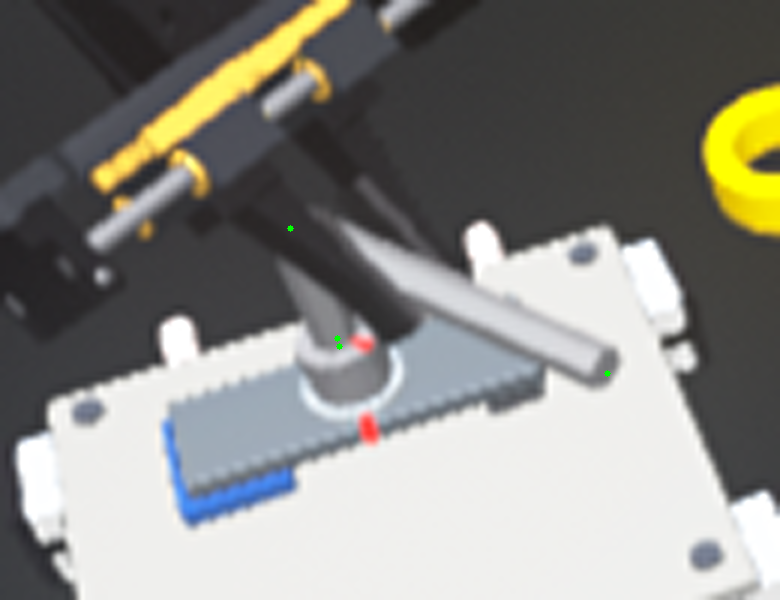

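Request:
step_arm([
  [[0,0,0],[-1,0,1.1],5],
  [[0,0,0],[-1,0,1.1],5],
  [[0,0,0],[-1,0,1.1],5],
  [[0,0,0],[-1,0,1.1],5],
])

```text
time: 17.68
position: [0.5196, -0.176, 0.1405]
tool_rot: [-2.625, -0.823, -1.007]
ft_force: [0.0, 0.4, -1.7]
grip_width: 0.151
```

```bash
python3 - <<'E'
from chk import *
chk('s15',B=np.array([.4743,-.2070,.098]),h=0.0)
E
```

```text
t 17.68 p [ 0.5196 -0.176   0.1405] q [ 0.323  0.072  0.404  2.147 -0.944  0.974  0.337] F [ 0.   0.4 -1.7] M [-0.62  0.86  0.02] g 13.1
[[0.61, 0.57, 0.55], [0.426, -0.822, 0.379], [0.668, 0.003, -0.744]]
ltip [ 0.5897 -0.1274  0.1475] stip [ 0.4747 -0.2073  0.0877] bend [ 0.4746 -0.2072  0.1477] az 34.76 pitch -0.08 roll 0.16
shift tool mm [ 6.8 -0.2 -7.8] norm 10.3
turn deg [0.01 0.08 0.22] norm 0.2
tool per mm world x,y,z [[0.61, 0.426, 0.668], [0.57, -0.822, 0.003], [0.55, 0.379, -0.744]]
[[106.9, 209.3], [98.9, 189.9], [151.3, 214.1], [105.7, 206.0]]
```

View pics/s15c.png

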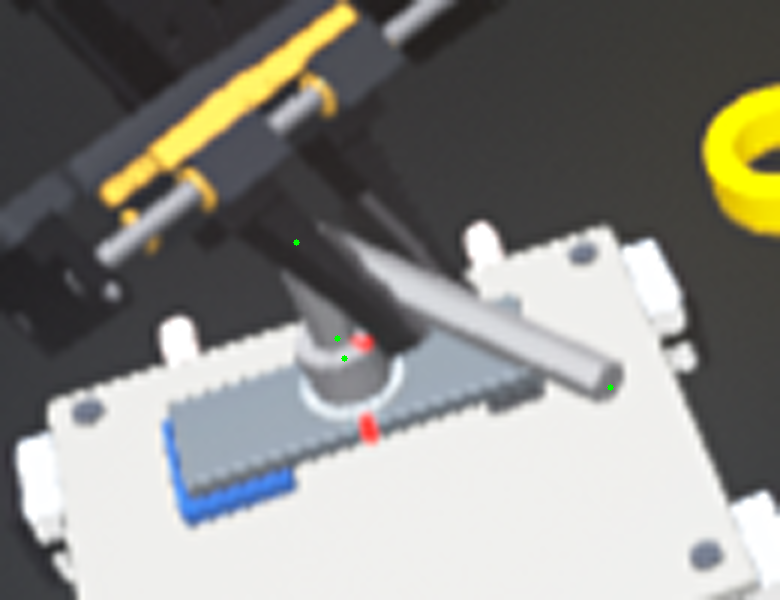

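Request:
step_arm([
  [[0,0,0],[-1,0,1.1],5],
  [[0,0,0],[-1,0,1.1],5],
  [[0,0,0],[-1,0,1.1],5],
  [[0,0,0],[-1,0,1.1],5],
  [[0,0,0],[-0.8,0,0.9],5],
  [[0,0,0],[-0.8,0,0.9],5],
  [[0,0,0],[-0.8,0,0.9],5],
])

```text
time: 18.32
position: [0.5197, -0.176, 0.1299]
tool_rot: [-2.625, -0.823, -1.007]
ft_force: [1.0, 1.0, 1.0]
grip_width: 0.157
```

```bash
python3 - <<'E'
from chk import *
chk('s16',B=np.array([.4743,-.2070,.098]),h=-.02)
E
```

```text
t 18.32 p [ 0.5197 -0.176   0.1299] q [ 0.325  0.091  0.404  2.155 -0.965  0.964  0.365] F [1. 1. 1.] M [-0.23  0.35  0.07] g 13.7
[[0.61, 0.57, 0.55], [0.426, -0.822, 0.379], [0.668, 0.003, -0.744]]
ltip [ 0.5898 -0.1273  0.137 ] stip [ 0.4748 -0.2073  0.0771] bend [ 0.4748 -0.2071  0.1371] az 34.75 pitch -0.07 roll 0.16
shift tool mm [ 0.4 -0.2 -0.9] norm 1.0
turn deg [0.01 0.07 0.22] norm 0.2
tool per mm world x,y,z [[0.61, 0.426, 0.668], [0.57, -0.822, 0.003], [0.55, 0.379, -0.744]]
[[108.2, 212.5], [100.4, 193.5], [152.4, 217.6], [105.7, 206.0]]
```

View pics/s16c.png

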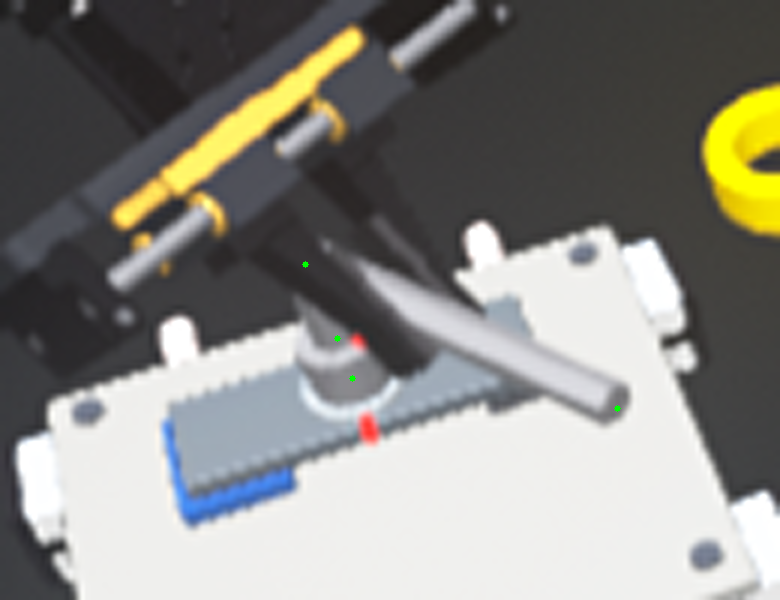

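```bash
python3 - <<'E'
from plan import *
import json
q0=np.array(json.loads(open('log.jsonl').readlines()[-1])['joint_positions'])
B=np.array([.4746,-.2072,0])
for tilt in (42,25,10):
    q=q0.copy()
    for d in (34.6,20,5,-10,-25):
        a=np.radians(d); D=np.array([np.cos(a),np.sin(a),0]); T=rot(d,tilt,1)
        g=B+.1*D+[0,0,.138]; p=g+.011*T[:,2]
        q,e,an=ik(p,T,q,w=.003); print(tilt,d,q.round(2),round(e,2),round(an,2),'margin',np.min(np.minimum(q-LO,HI-q)).round(2))
E
```

```text
42 34.6 [ 0.27  0.12  0.36  2.12 -1.    0.9   0.3 ] 0.0 0.0 margin 0.33
42 20 [ 0.24  0.05  0.34  2.19 -1.04  0.69  0.11] 0.0 0.0 margin 0.26
42 5 [ 0.2  -0.    0.3   2.25 -1.    0.46 -0.15] 0.0 0.0 margin 0.2
42 -10 [ 0.22 -0.04  0.2   2.28 -0.72  0.24 -0.67] 0.0 0.0 margin 0.15
42 -25 [ 0.4  -0.04 -0.06  2.28  0.38  0.18 -2.02] 0.0 0.0 margin 0.09
25 34.6 [ 0.12  0.11  0.34  2.   -0.54  0.89 -0.2 ] 0.0 0.0 margin 0.41
25 20 [ 0.09  0.08  0.35  2.03 -0.48  0.78 -0.48] 0.0 0.0 margin 0.38
25 5 [ 0.06  0.07  0.36  2.04 -0.37  0.68 -0.83] 0.0 0.0 margin 0.37
25 -10 [ 0.01  0.06  0.38  2.05 -0.19  0.62 -1.23] 0.0 0.0 margin 0.36
25 -25 [-0.03  0.05  0.39  2.06  0.02  0.6  -1.66] 0.0 0.0 margin 0.35
10 34.6 [-0.05  0.17  0.38  1.87 -0.24  1.02 -0.52] 0.0 0.0 margin 0.47
10 20 [-0.06  0.19  0.42  1.86 -0.23  0.99 -0.76] 0.0 0.0 margin 0.49
10 5 [-0.09  0.21  0.46  1.84 -0.2   0.96 -1.02] 0.0 0.0 margin 0.51
10 -10 [-0.11  0.22  0.51  1.84 -0.18  0.95 -1.27] 0.0 0.0 margin 0.52
10 -25 [-0.14  0.22  0.57  1.84 -0.14  0.94 -1.52] 0.0 0.0 margin 0.52
```

Request:
step_arm([
  [[0,0,0],[0,0,0],50],
  [[0,0,0],[0,0,0],50],
  [[0,0,0],[0,0,0],50],
  [[0,0,0],[0,0,0],50],
  [[0,0,0],[0,0,0],50],
  [[0,0,0],[0,0,0],50],
  [[0,0,0],[0,0,0],50],
  [[0,0,0],[0,0,0],50],
])

```text
time: 19.03
position: [0.5215, -0.1767, 0.1325]
tool_rot: [-2.625, -0.823, -1.014]
ft_force: [0.3, -0.0, -0.1]
grip_width: 0.562
```

```bash
python3 - <<'E'
from chk import *
chk('s17',B=np.array([.4743,-.2070,.098]),h=-.02)
s,R,p=st()
d=34.6; a=np.radians(d); D=np.array([np.cos(a),np.sin(a),0]); T=rot(d,12,1)
g=np.array([.4746,-.2072,.136])+.1*D; delta(R,p,T,g+.011*T[:,2])
dd=grab('wrist','w17');Rt,pt=toolpose(dd); print(pt.round(4)); keyfit(dd,Rt,pt)
E
```

```text
t 19.03 p [ 0.5215 -0.1767  0.1325] q [ 0.325  0.089  0.404  2.152 -0.967  0.965  0.366] F [ 0.3 -0.  -0.1] M [-0.52  0.62 -0.01] g 48.9
[[0.607, 0.569, 0.554], [0.425, -0.822, 0.379], [0.671, 0.006, -0.741]]
ltip [ 0.5916 -0.1281  0.1399] stip [ 0.4768 -0.208   0.0796] bend [ 0.4765 -0.2078  0.1396] az 34.71 pitch 0.15 roll 0.32
shift tool mm [-2.1 -1.9  0.3] norm 2.9
turn deg [ 0.17 -0.15  0.29] norm 0.4
tool per mm world x,y,z [[0.607, 0.425, 0.671], [0.569, -0.822, 0.006], [0.554, 0.379, -0.741]]
[[107.8, 212.5], [99.9, 193.3], [152.0, 217.4], [105.7, 206.0]]
t 19.08 p [ 0.5216 -0.1767  0.1325] q [ 0.325  0.089  0.404  2.152 -0.967  0.965  0.366] F [-0.5 -0.2  0.1] M [-0.45  0.64  0.02] g 49.2
[[0.607, 0.569, 0.554], [0.425, -0.822, 0.379], [0.671, 0.006, -0.741]]
shift tool mm [29.5 -1.5 36.5] norm 46.9
turn deg [  0.24 -30.15   0.24] norm 30.2
[ 0.5211 -0.1769  0.133 ]
n 1629 401 theta 47.54 ridge off 0.0079 tip s 0.0883 max 0.0889 yc -0.0026 yslope deg -0.51 ywidth 0.0139
```

View pics/s17c.png

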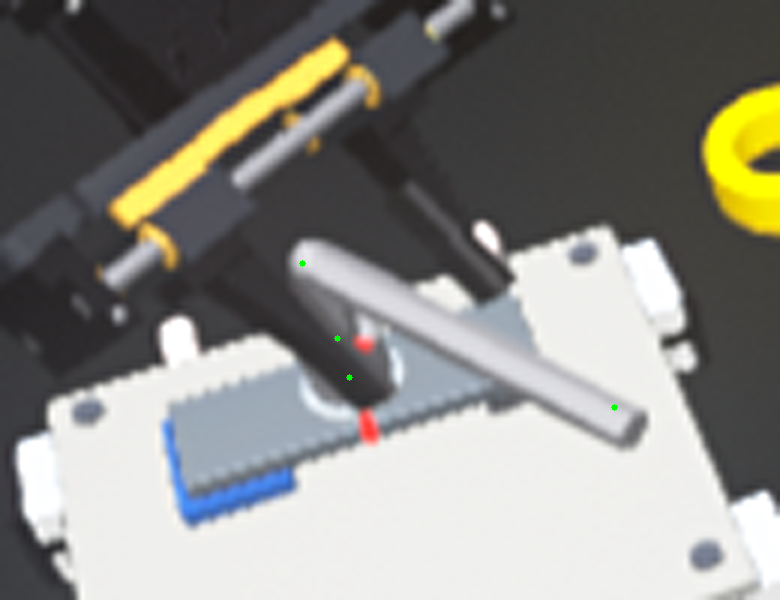

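View pics/w17.png

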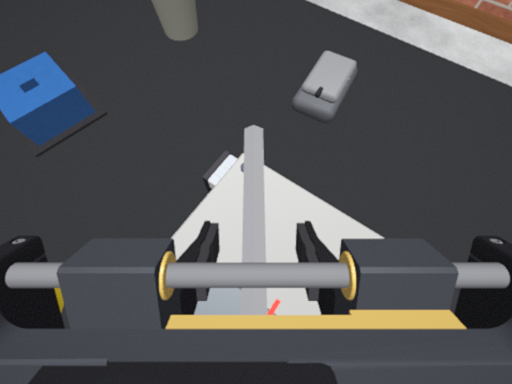

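Request:
step_arm([
  [[0,0,0],[4,0,6],50],
  [[0,0,0],[4.5,-0.5,7],50],
  [[0,0,0],[4.5,-0.5,7],50],
  [[0,0,0],[4.5,0,7],50],
  [[0,0,0],[4,0,6.5],50],
  [[0,-6,0],[3,0,4],50],
  [[0,-6,0],[0,0,0],50],
  [[0,-6,0],[0,0,0],50],
  [[0,-6,0],[0,0,0],50],
  [[0,-6,0],[0,0,0],50],
  [[0,0,0],[0,0,0],50],
])

```text
time: 20.05
position: [0.5622, -0.1452, 0.1177]
tool_rot: [-2.937, -0.914, -0.293]
ft_force: [1.3, 1.6, 0.6]
grip_width: 0.57
```

```bash
python3 - <<'E'
from plan import *
s,R,p=st()
d=34.6; a=np.radians(d); D=np.array([np.cos(a),np.sin(a),0]); T=rot(d,12,1)
g=np.array([.4746,-.2072,.130])+.1*D; delta(R,p,T,g+.011*T[:,2])
dd=grab('wrist','w18');Rt,pt=toolpose(dd); print(pt.round(4))
E
```

```text
t 20.05 p [ 0.5622 -0.1452  0.1177] q [ 0.011  0.173  0.317  1.893 -0.25   0.974 -0.517] F [1.3 1.6 0.6] M [-0.03  0.05 -0.02] g 49.6
[[0.807, 0.567, 0.165], [0.557, -0.824, 0.106], [0.196, 0.007, -0.981]]
shift tool mm [-4.6  1.3 -2.5] norm 5.4
turn deg [0.38 0.72 0.03] norm 0.8
[ 0.5621 -0.1452  0.1179]
```

View pics/w18.png

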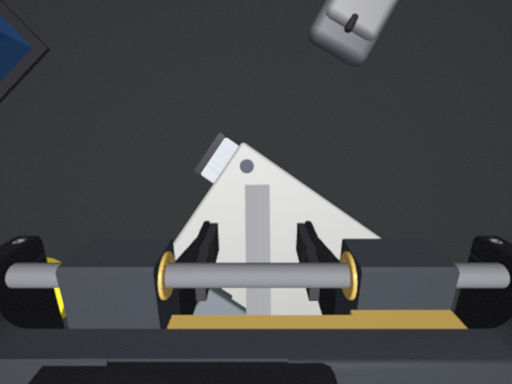

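Request:
step_arm([
  [[0,0,0],[0,0,0],5],
  [[0,0,0],[0,0,0],5],
  [[0,0,0],[0,0,0],5],
  [[0,0,0],[0,0,0],5],
  [[0,0,0],[0,0,0],5],
  [[0,0,0],[0,0,0],5],
  [[0,0,0],[0,0,0],5],
  [[0,0,0],[0,0,0],5],
  [[0,0,0],[0,0,0],5],
  [[0,0,0],[0,0,0],5],
], grip_force=30)

```text
time: 20.93
position: [0.555, -0.1511, 0.1134]
tool_rot: [-2.933, -0.892, -0.302]
ft_force: [0.3, 0.7, -0.4]
grip_width: 0.147
```

```bash
cat > sw.py <<'E'
from plan import *
B=np.array([.4746,-.2072,.0])
def sw(step=None,r=None,z=None,n=1):
    """report; plan rows for rotating clockwise about bolt axis by step deg per row"""
    s,R,p=st(); g=p-.011*R[:,2]; v=g-B; az=np.degrees(np.arctan2(v[1],v[0])); rr=np.hypot(v[0],v[1])
    xaz=np.degrees(np.arctan2(R[1,0],R[0,0])); yaz=np.degrees(np.arctan2(R[0,1],-R[1,1]))
    F=np.array(s['ft_force']); t=np.array([v[1],-v[0],0])/rr # clockwise tangent
    M=np.array(s['torque'])
    print('grip az',az.round(2),'r',rr.round(4),'z',g[2].round(4),'jaw az',yaz.round(2),'F tang(cw)',(F@t).round(2),'Fr',(F@(v*[1,1,0]/rr)).round(2),'Mz about bolt from F',np.cross(v,F)[2].round(3),'Mz sensor',M[2].round(3))
    if step:
        for k in range(n):
            a=np.radians(az-step*(k+1)); a0=np.radians(az-step*k)
        # one row in tool frame at current pose
        Rz=Rn.from_euler('z',-step,degrees=True).as_matrix()
        c=np.array([B[0],B[1],p[2]]); r_t=r or rr
        R2=Rz@R; g2=B+Rz@(v*[1,1,0])*(r_t/rr)+[0,0,(z if z else g[2])]
        p2=g2+.011*R2[:,2]
        delta(R,p,R2,p2)
E
python3 - <<'E'
from sw import *
sw(3)
E
```

```text
t 20.93 p [ 0.555  -0.1511  0.1134] q [ 0.025  0.168  0.323  1.909 -0.266  0.966 -0.499] F [ 0.3  0.7 -0.4] M [-0.11  0.1   0.  ] g 12.8
[[0.813, 0.557, 0.169], [0.545, -0.831, 0.114], [0.204, -0.001, -0.979]]
grip az 34.93 r 0.0958 z 0.1242 jaw az 33.85 F tang(cw) -0.37 Fr 0.65 Mz about bolt from F 0.035 Mz sensor 0.001
shift tool mm [-0.   5.1 -0. ] norm 5.1
turn deg [-0.61  0.    2.94] norm 3.0
```

Request:
step_arm([
  [[0,2,0],[0.8,0,-3.5],5],
  [[0,2,0],[0.8,0,-3.5],5],
  [[0,0,0],[0,0,0],5],
])

```text
time: 21.18
position: [0.5532, -0.1519, 0.119]
tool_rot: [-2.903, -0.885, -0.397]
ft_force: [1.2, 0.3, -0.5]
grip_width: 0.147
```

```bash
python3 - <<'E'
from sw import *
sw(3)
E
```

```text
t 21.18 p [ 0.5532 -0.1519  0.119 ] q [ 0.057  0.139  0.326  1.942 -0.336  0.94  -0.42 ] F [ 1.2  0.3 -0.5] M [-0.13  0.09 -0.05] g 12.8
[[0.799, 0.558, 0.222], [0.537, -0.83, 0.152], [0.269, -0.002, -0.963]]
grip az 35.13 r 0.0932 z 0.1296 jaw az 33.93 F tang(cw) 0.51 Fr 1.17 Mz about bolt from F -0.047 Mz sensor -0.05
shift tool mm [-0.  5. -0.] norm 5.0
turn deg [-0.81  0.01  2.89] norm 3.0
```

Request:
step_arm([
  [[-0.4,0,1.4],[0,2.5,0],5],
  [[-0.8,0,2.9],[0,5,0],5],
  [[-0.8,0,2.9],[0,5,0],5],
  [[-0.8,0,2.9],[0,5,0],5],
])

```text
time: 21.52
position: [0.5616, -0.1651, 0.1186]
tool_rot: [-2.994, -0.614, -0.403]
ft_force: [-1.5, 2.9, 0.6]
grip_width: 0.156
```

```bash
python3 - <<'E'
from sw import *
sw(3,r=.093,z=.1296)
E
```

```text
t 21.52 p [ 0.5616 -0.1651  0.1186] q [ 0.037  0.14   0.344  1.941 -0.306  0.9   -0.622] F [-1.5  2.9  0.6] M [0.57 0.64 0.62] g 13.6
[[0.887, 0.394, 0.242], [0.379, -0.919, 0.11], [0.266, -0.005, -0.964]]
grip az 25.86 r 0.0937 z 0.1292 jaw az 23.22 F tang(cw) -3.25 Fr -0.09 Mz about bolt from F 0.305 Mz sensor 0.619
shift tool mm [-0.5  5.1 -0.6] norm 5.1
turn deg [-0.8   0.02  2.89] norm 3.0
```

Request:
step_arm([
  [[-0.8,0,2.6],[-0.3,5,-0.3],5],
  [[-0.8,0,2.7],[0,5,0],5],
  [[-0.8,0,2.7],[0,5,0],5],
  [[-0.8,0,2.8],[0,5,0],5],
  [[-0.8,0,2.8],[0,5,0],5],
  [[-0.8,0,2.8],[0,5,0],5],
])

```text
time: 22.02
position: [0.5687, -0.1841, 0.1174]
tool_rot: [-3.092, -0.179, -0.395]
ft_force: [-1.7, 0.6, 1.1]
grip_width: 0.159
```

```bash
cat >> sw.py <<'E'
def tq():
    s=status.get_state(); R=Rn.from_rotvec(s['tool_rot']).as_matrix(); p=np.array(s['position'])
    for ref,nm in ((p,'TCP'),(p-.011*R[:,2],'grip')):
        print('T about bolt',nm,(np.cross(ref-B,s['ft_force'])[2]+s['torque'][2]).round(3))
E
python3 - <<'E'
from sw import *
sw(3,r=.0935,z=.1292); tq()
E
```

```text
t 22.02 p [ 0.5687 -0.1841  0.1174] q [-0.009  0.142  0.374  1.94  -0.227  0.855 -0.968] F [-1.7  0.6  1.1] M [0.18 0.52 0.91] g 13.9
[[0.961, 0.116, 0.25], [0.111, -0.993, 0.034], [0.252, -0.005, -0.968]]
grip az 13.97 r 0.0942 z 0.1281 jaw az 6.67 F tang(cw) -1.03 Fr -1.48 Mz about bolt from F 0.097 Mz sensor 0.908
shift tool mm [ 0.1  5.1 -1.1] norm 5.2
turn deg [-0.76  0.01  2.9 ] norm 3.0
T about bolt TCP 1.007
T about bolt grip 1.004
```

Request:
step_arm([
  [[-0.3,0,1],[0,6,-1],5],
  [[-0.3,0,1],[0,7,0],5],
  [[-0.3,0,1],[0,7,0],5],
  [[-0.3,0,1],[0,7,0],5],
])

```text
time: 22.35
position: [0.5714, -0.2004, 0.117]
tool_rot: [-3.097, -0.079, -0.385]
ft_force: [-0.6, 8.4, 2.2]
grip_width: 0.151
```

```bash
python3 - <<'E'
from sw import *
sw(3,r=.0935,z=.1292); tq()
d=grab('wrist','w19'); grab('scene','s19')
E
```

```text
t 22.35 p [ 0.5714 -0.2004  0.117 ] q [ 0.002  0.163  0.389  1.919 -0.233  0.864 -1.006] F [-0.6  8.4  2.2] M [2.12 0.37 0.6 ] g 13.1
[[0.968, 0.053, 0.244], [0.048, -0.999, 0.026], [0.245, -0.014, -0.969]]
grip az 3.93 r 0.0943 z 0.1276 jaw az 3.02 F tang(cw) -8.38 Fr 0.02 Mz about bolt from F 0.791 Mz sensor 0.603
shift tool mm [-0.4  5.  -1.8] norm 5.3
turn deg [-0.74  0.04  2.91] norm 3.0
T about bolt TCP 1.417
T about bolt grip 1.394
```

View pics/w19.png

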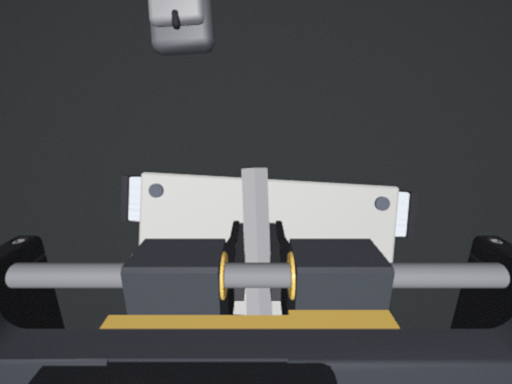

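Request:
step_arm([
  [[0,0,0],[0,0,0],5],
])

```text
time: 22.53
position: [0.5714, -0.1982, 0.1166]
tool_rot: [-3.093, -0.079, -0.382]
ft_force: [-2.2, 4.7, 1.9]
grip_width: 0.148
```

```bash
python3 - <<'E'
from sw import *
sw(); tq()
import cv2
im=cv2.imread('pics/s19.png'); cv2.imwrite('pics/s19c.png',cv2.resize(im[150:250,50:180],None,fx=6,fy=6,interpolation=cv2.INTER_CUBIC))
E
```

```text
t 22.53 p [ 0.5714 -0.1982  0.1166] q [ 0.002  0.164  0.388  1.918 -0.237  0.867 -1.006] F [-2.2  4.7  1.9] M [0.93 0.56 0.47] g 12.9
[[0.969, 0.053, 0.243], [0.047, -0.998, 0.03], [0.244, -0.018, -0.97]]
grip az 5.29 r 0.0945 z 0.1272 jaw az 3.06 F tang(cw) -4.91 Fr -1.77 Mz about bolt from F 0.464 Mz sensor 0.468
T about bolt TCP 0.945
T about bolt grip 0.932
```

View pics/s19c.png

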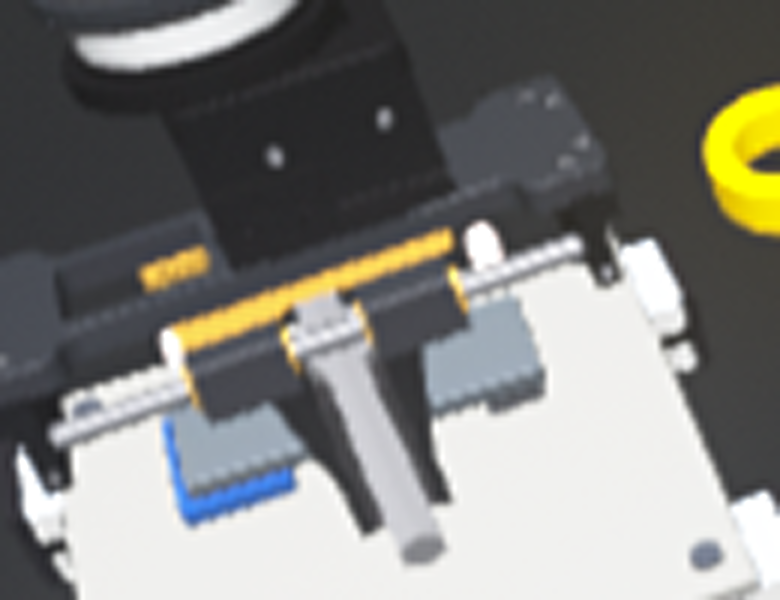

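Request:
step_arm([
  [[-0.5,0,1.6],[0,5,-0.5],5],
  [[-0.5,0,1.6],[0,5,-0.5],5],
  [[-0.5,0,1.6],[0,5,-0.5],5],
  [[-0.5,0,1.6],[0,5,-0.5],5],
  [[-0.5,0,1.6],[0,5,0],5],
  [[0,0,0],[0,0,0],5],
])

```text
time: 23.03
position: [0.5717, -0.2094, 0.1164]
tool_rot: [-3.1, 0.14, -0.367]
ft_force: [-2.4, 4.3, 2.5]
grip_width: 0.154
```

```bash
python3 - <<'E'
from sw import *
sw(2,r=.0935,z=.129); tq()
E
```

```text
t 23.03 p [ 0.5717 -0.2094  0.1164] q [-0.014  0.173  0.41   1.908 -0.213  0.867 -1.157] F [-2.4  4.3  2.5] M [0.78 0.6  0.69] g 13.4
[[0.968, -0.087, 0.234], [-0.091, -0.996, 0.006], [0.232, -0.027, -0.972]]
grip az -1.4 r 0.0946 z 0.1271 jaw az -5.0 F tang(cw) -4.26 Fr -2.48 Mz about bolt from F 0.403 Mz sensor 0.689
shift tool mm [-0.4  3.4 -2.1] norm 4.0
turn deg [-0.46  0.05  1.94] norm 2.0
T about bolt TCP 1.104
T about bolt grip 1.092
```

Request:
step_arm([
  [[-0.4,0,1.3],[0,5,-1],5],
  [[-0.4,0,1.3],[0,5,-0.5],5],
  [[-0.4,0,1.3],[0,5,-0.5],5],
  [[-0.4,0,1.3],[0,5,-0.5],5],
  [[0,0,0],[0,0,0],5],
])

```text
time: 23.45
position: [0.5706, -0.2188, 0.117]
tool_rot: [-3.095, 0.279, -0.356]
ft_force: [-1.4, 4.2, 1.3]
grip_width: 0.151
```

```bash
python3 - <<'E'
from sw import *
sw(2,r=.0935,z=.129); tq()
E
```

```text
t 23.45 p [ 0.5706 -0.2188  0.117 ] q [-0.019  0.179  0.425  1.9   -0.202  0.872 -1.244] F [-1.4  4.2  1.3] M [1.01 0.29 0.6 ] g 13.1
[[0.958, -0.175, 0.227], [-0.178, -0.984, -0.007], [0.224, -0.034, -0.974]]
grip az -7.03 r 0.0942 z 0.1278 jaw az -10.06 F tang(cw) -4.0 Fr -1.91 Mz about bolt from F 0.377 Mz sensor 0.602
shift tool mm [-0.2  3.3 -1.5] norm 3.7
turn deg [-0.45  0.07  1.95] norm 2.0
T about bolt TCP 0.989
T about bolt grip 0.979
```

Still at turning torque (about 1 N m). I'll approach the stop in smaller bites.

Request:
step_arm([
  [[-0.3,0,1],[0,4,-0.8],5],
  [[-0.3,0,1],[0,4,-0.5],5],
  [[-0.3,0,1],[0,4,-0.5],5],
  [[0,0,0],[0,0,0],5],
])

```text
time: 23.78
position: [0.5698, -0.2226, 0.1173]
tool_rot: [-3.088, 0.354, -0.349]
ft_force: [-0.3, 4.0, 0.2]
grip_width: 0.152
```

```bash
python3 - <<'E'
from sw import *
sw(2,r=.0935,z=.129); tq()
E
```

```text
t 23.78 p [ 0.5698 -0.2226  0.1173] q [-0.023  0.183  0.433  1.896 -0.198  0.876 -1.292] F [-0.3  4.   0.2] M [0.95 0.23 0.63] g 13.2
[[0.949, -0.222, 0.222], [-0.225, -0.974, -0.011], [0.219, -0.039, -0.975]]
grip az -9.36 r 0.094 z 0.128 jaw az -12.84 F tang(cw) -3.85 Fr -0.99 Mz about bolt from F 0.362 Mz sensor 0.627
shift tool mm [-0.1  3.3 -1.2] norm 3.5
turn deg [-0.44  0.08  1.95] norm 2.0
T about bolt TCP 0.998
T about bolt grip 0.988
```

Request:
step_arm([
  [[-0.2,0,0.8],[0,4,-0.5],5],
  [[-0.2,0,0.8],[0,4,-0.5],5],
  [[-0.2,0,0.8],[0,4,-0.5],5],
  [[0,0,0],[0,0,0],5],
])

```text
time: 24.12
position: [0.5689, -0.2268, 0.1173]
tool_rot: [-3.077, 0.412, -0.344]
ft_force: [-0.5, 5.3, 0.9]
grip_width: 0.151
```

```bash
python3 - <<'E'
from sw import *
sw(2,r=.0935,z=.129); tq()
E
```

```text
t 24.12 p [ 0.5689 -0.2268  0.1173] q [-0.021  0.187  0.44   1.891 -0.201  0.881 -1.321] F [-0.5  5.3  0.9] M [0.99 0.22 0.51] g 13.2
[[0.941, -0.258, 0.219], [-0.262, -0.965, -0.012], [0.214, -0.047, -0.976]]
grip az -11.94 r 0.094 z 0.1281 jaw az -14.98 F tang(cw) -5.03 Fr -1.59 Mz about bolt from F 0.473 Mz sensor 0.512
shift tool mm [-0.1  3.3 -1.1] norm 3.5
turn deg [-0.43  0.09  1.95] norm 2.0
T about bolt TCP 0.998
T about bolt grip 0.985
```

Request:
step_arm([
  [[-0.2,0,0.8],[0,4,-0.5],5],
  [[-0.2,0,0.8],[0,4,-0.5],5],
  [[-0.2,0,0.8],[0,4,-0.5],5],
  [[0,0,0],[0,0,0],5],
])

```text
time: 24.45
position: [0.5681, -0.2303, 0.1174]
tool_rot: [-3.065, 0.47, -0.338]
ft_force: [-0.1, 4.6, 1.0]
grip_width: 0.154
```

```bash
python3 - <<'E'
from sw import *
sw(2,r=.0935,z=.129); tq()
E
```

```text
t 24.45 p [ 0.5681 -0.2303  0.1174] q [-0.019  0.19   0.446  1.888 -0.205  0.886 -1.35 ] F [-0.1  4.6  1. ] M [0.95 0.18 0.51] g 13.4
[[0.931, -0.294, 0.216], [-0.298, -0.954, -0.011], [0.21, -0.054, -0.976]]
grip az -14.15 r 0.094 z 0.1281 jaw az -17.1 F tang(cw) -4.41 Fr -1.17 Mz about bolt from F 0.415 Mz sensor 0.508
shift tool mm [-0.1  3.3 -1.1] norm 3.5
turn deg [-0.42  0.11  1.95] norm 2.0
T about bolt TCP 0.934
T about bolt grip 0.923
```

Request:
step_arm([
  [[-0.2,0,0.8],[0,4,-0.5],5],
  [[-0.2,0,0.8],[0,4,-0.5],5],
  [[-0.2,0,0.8],[0,4,-0.5],5],
  [[0,0,0],[0,0,0],5],
])

```text
time: 24.78
position: [0.5671, -0.2336, 0.1174]
tool_rot: [-3.053, 0.526, -0.333]
ft_force: [1.0, 3.9, 0.4]
grip_width: 0.156
```

```bash
python3 - <<'E'
from sw import *
sw(2,r=.0935,z=.129); tq()
E
```

```text
t 24.78 p [ 0.5671 -0.2336  0.1174] q [-0.018  0.194  0.452  1.884 -0.208  0.891 -1.379] F [1.  3.9 0.4] M [0.91 0.18 0.62] g 13.5
[[0.92, -0.328, 0.214], [-0.334, -0.943, -0.01], [0.205, -0.062, -0.977]]
grip az -16.25 r 0.0939 z 0.1281 jaw az -19.2 F tang(cw) -4.03 Fr -0.16 Mz about bolt from F 0.378 Mz sensor 0.62
shift tool mm [-0.   3.3 -1.1] norm 3.5
turn deg [-0.41  0.12  1.95] norm 2.0
T about bolt TCP 1.008
T about bolt grip 0.998
```

Request:
step_arm([
  [[-0.3,0,0.8],[0,4,-0.5],5],
  [[-0.3,0,0.8],[0,4,-0.5],5],
  [[0,0,0],[0,0,0],5],
])

```text
time: 25.03
position: [0.5665, -0.2356, 0.1174]
tool_rot: [-3.047, 0.564, -0.329]
ft_force: [0.4, 4.7, 0.1]
grip_width: 0.155
```

```bash
python3 - <<'E'
from sw import *
sw(2,r=.0935,z=.129); tq()
E
```

```text
t 25.03 p [ 0.5665 -0.2356  0.1174] q [-0.02   0.195  0.457  1.882 -0.205  0.893 -1.403] F [0.4 4.7 0.1] M [0.91 0.13 0.53] g 13.5
[[0.912, -0.351, 0.211], [-0.357, -0.934, -0.013], [0.202, -0.063, -0.977]]
grip az -17.51 r 0.0939 z 0.1281 jaw az -20.62 F tang(cw) -4.55 Fr -1.06 Mz about bolt from F 0.427 Mz sensor 0.531
shift tool mm [-0.   3.3 -1.1] norm 3.5
turn deg [-0.4   0.13  1.95] norm 2.0
T about bolt TCP 0.97
T about bolt grip 0.959
```

Request:
step_arm([
  [[-0.3,0,0.8],[0,4,-0.5],5],
  [[-0.3,0,0.8],[0,4,-0.5],5],
  [[0,0,0],[0,0,0],5],
])

```text
time: 25.28
position: [0.5657, -0.2377, 0.1174]
tool_rot: [-3.041, 0.602, -0.325]
ft_force: [-0.0, 5.2, 1.1]
grip_width: 0.154
```

```bash
python3 - <<'E'
from sw import *
sw(2,r=.0935,z=.129); tq()
E
```

```text
t 25.28 p [ 0.5657 -0.2377  0.1174] q [-0.023  0.197  0.461  1.88  -0.202  0.895 -1.428] F [-0.   5.2  1.1] M [0.95 0.1  0.59] g 13.4
[[0.904, -0.374, 0.208], [-0.38, -0.925, -0.017], [0.199, -0.064, -0.978]]
grip az -18.85 r 0.0939 z 0.1281 jaw az -22.04 F tang(cw) -4.95 Fr -1.71 Mz about bolt from F 0.464 Mz sensor 0.594
shift tool mm [-0.   3.3 -1.1] norm 3.5
turn deg [-0.4   0.13  1.96] norm 2.0
T about bolt TCP 1.07
T about bolt grip 1.058
```

Request:
step_arm([
  [[-0.3,0,0.8],[0,4,-0.5],5],
  [[-0.3,0,0.8],[0,4,-0.5],5],
  [[0,0,0],[0,0,0],5],
])

```text
time: 25.53
position: [0.5652, -0.2392, 0.1174]
tool_rot: [-3.034, 0.639, -0.321]
ft_force: [-0.3, 4.5, -0.1]
grip_width: 0.153
```

```bash
python3 - <<'E'
from sw import *
sw(2,r=.0935,z=.129); tq(); grab('top','t20'); grab('scene','s20')
for n,b in (('t20',(330,440,180,260)),('s20',(50,180,150,250))):
    im=cv2.imread(f'pics/{n}.png'); cv2.imwrite(f'pics/{n}c.png',cv2.resize(im[b[2]:b[3],b[0]:b[1]],None,fx=6,fy=6,interpolation=cv2.INTER_CUBIC))
E
```

```text
t 25.53 p [ 0.5652 -0.2392  0.1174] q [-0.025  0.198  0.465  1.879 -0.2    0.897 -1.453] F [-0.3  4.5 -0.1] M [1.06 0.08 0.68] g 13.3
[[0.895, -0.397, 0.205], [-0.402, -0.916, -0.019], [0.196, -0.066, -0.979]]
grip az -19.77 r 0.0939 z 0.1282 jaw az -23.42 F tang(cw) -4.1 Fr -1.84 Mz about bolt from F 0.384 Mz sensor 0.677
shift tool mm [ 0.   3.3 -1.1] norm 3.5
turn deg [-0.39  0.13  1.96] norm 2.0
T about bolt TCP 1.072
T about bolt grip 1.062
```

View pics/s20c.png

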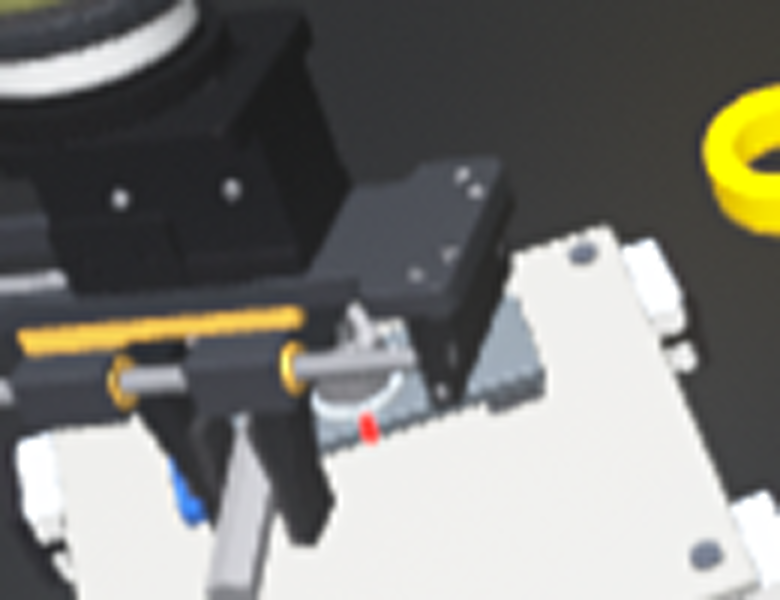

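Request:
step_arm([
  [[-0.3,0,0.7],[0,4,-0.5],5],
  [[-0.3,0,0.7],[0,4,-0.5],5],
  [[0,0,0],[0,0,0],5],
])

```text
time: 25.88
position: [0.5648, -0.24, 0.1174]
tool_rot: [-3.03, 0.667, -0.317]
ft_force: [0.9, 4.6, 0.2]
grip_width: 0.152
```

```bash
python3 - <<'E'
from sw import *
sw(2,r=.0935,z=.129); tq()
E
```

```text
t 25.88 p [ 0.5648 -0.24    0.1174] q [-0.028  0.2    0.468  1.878 -0.197  0.899 -1.473] F [0.9 4.6 0.2] M [1.05 0.01 0.72] g 13.2
[[0.888, -0.413, 0.203], [-0.418, -0.908, -0.021], [0.193, -0.066, -0.979]]
grip az -20.31 r 0.0938 z 0.1282 jaw az -24.48 F tang(cw) -4.59 Fr -0.72 Mz about bolt from F 0.43 Mz sensor 0.718
shift tool mm [ 0.1  3.3 -1.1] norm 3.5
turn deg [-0.39  0.13  1.96] norm 2.0
T about bolt TCP 1.159
T about bolt grip 1.148
```

Request:
step_arm([
  [[-0.3,0,0.6],[0,5,-0.5],5],
  [[-0.2,0,0.6],[0,5,-0.5],5],
])

```text
time: 26.05
position: [0.5635, -0.2431, 0.1176]
tool_rot: [-3.024, 0.691, -0.315]
ft_force: [2.8, 8.9, -0.1]
grip_width: 0.151
```

```bash
python3 - <<'E'
from sw import *
sw(2,r=.0935,z=.129); tq()
E
```

```text
t 26.05 p [ 0.5635 -0.2431  0.1176] q [-0.026  0.2    0.472  1.876 -0.197  0.9   -1.483] F [ 2.8  8.9 -0.1] M [ 1.93 -0.58  0.86] g 13.1
[[0.881, -0.428, 0.201], [-0.432, -0.901, -0.022], [0.191, -0.068, -0.979]]
grip az -22.36 r 0.0938 z 0.1283 jaw az -25.38 F tang(cw) -9.25 Fr -0.79 Mz about bolt from F 0.867 Mz sensor 0.864
shift tool mm [ 0.1  3.3 -0.9] norm 3.4
turn deg [-0.38  0.14  1.96] norm 2.0
T about bolt TCP 1.751
T about bolt grip 1.731
```

Request:
step_arm([
  [[-0.1,0,0.4],[0,4.5,-0.5],5],
])

```text
time: 26.13
position: [0.5633, -0.2435, 0.1177]
tool_rot: [-3.019, 0.697, -0.315]
ft_force: [2.9, 9.4, -0.8]
grip_width: 0.15
```

```bash
python3 - <<'E'
from sw import *
sw(2,r=.0935,z=.129); tq()
E
```

```text
t 26.13 p [ 0.5633 -0.2435  0.1177] q [-0.023  0.201  0.472  1.876 -0.202  0.902 -1.482] F [ 2.9  9.4 -0.8] M [ 2.   -0.67  0.81] g 13.0
[[0.879, -0.431, 0.202], [-0.436, -0.9, -0.019], [0.19, -0.071, -0.979]]
grip az -22.66 r 0.0937 z 0.1284 jaw az -25.6 F tang(cw) -9.78 Fr -0.91 Mz about bolt from F 0.916 Mz sensor 0.809
shift tool mm [ 0.1  3.3 -0.8] norm 3.4
turn deg [-0.38  0.14  1.96] norm 2.0
T about bolt TCP 1.747
T about bolt grip 1.725
```

Request:
step_arm([
  [[-0.1,0,0.4],[0,5,-0.3],5],
  [[-0.1,0,0.4],[0,5,-0.3],5],
])

```text
time: 26.3
position: [0.563, -0.2443, 0.1175]
tool_rot: [-3.009, 0.706, -0.315]
ft_force: [3.6, 10.3, 0.4]
grip_width: 0.156
```

```bash
python3 - <<'E'
from sw import *
sw(2,r=.0935,z=.129); tq()
E
```

```text
t 26.3 p [ 0.563  -0.2443  0.1175] q [-0.017  0.202  0.473  1.875 -0.213  0.903 -1.477] F [ 3.6 10.3  0.4] M [ 2.09 -0.65  0.84] g 13.5
[[0.876, -0.437, 0.204], [-0.444, -0.896, -0.013], [0.189, -0.08, -0.979]]
grip az -23.24 r 0.0938 z 0.1283 jaw az -25.98 F tang(cw) -10.89 Fr -0.74 Mz about bolt from F 1.021 Mz sensor 0.844
shift tool mm [ 0.1  3.3 -1. ] norm 3.4
turn deg [-0.38  0.16  1.96] norm 2.0
T about bolt TCP 1.889
T about bolt grip 1.865
```

```bash
cat >> sw.py <<'E'
def tq2():
    s=status.get_state(); R=Rn.from_rotvec(s['tool_rot']).as_matrix(); p=np.array(s['position'])
    for h in (0,.2): print('h',h,'T',(np.cross(p-h*R[:,2]-B,s['ft_force'])[2]+s['torque'][2]).round(3))
E
python3 - <<'E'
import json,numpy as np
from scipy.spatial.transform import Rotation as Rn
# fit reference offset h using contact at grip pt: M = (g-ref)xF + couple along jaw-plane; use Mx,My only
for l in list(map(json.loads,open('log.jsonl')))[-22:]:
    R=Rn.from_rotvec(l['tool_rot']).as_matrix();p=np.array(l['position']);F=np.array(l['ft_force']);M=np.array(l['torque']);B=np.array([.4746,-.2072,0])
    a=np.cross(R[:,2],F)[:2]; h=a@M[:2]/(a@a)
    print(round(l['time'],2),'h',h.round(3),'|F|',np.linalg.norm(F).round(1),'T(h=.2)',(np.cross(p-.2*R[:,2]-B,F)[2]+M[2]).round(2),'T(0)',(np.cross(p-B,F)[2]+M[2]).round(2))
E
```

```text
19.03 h -2.093 |F| 0.3 T(h=.2) 0.0 T(0) -0.03
19.08 h 1.985 |F| 0.6 T(h=.2) 0.01 T(0) 0.03
20.05 h -0.026 |F| 2.1 T(h=.2) 0.01 T(0) 0.04
20.93 h -0.209 |F| 0.9 T(h=.2) 0.02 T(0) 0.04
21.18 h -0.103 |F| 1.4 T(h=.2) -0.07 T(0) -0.1
21.52 h 0.25 |F| 3.3 T(h=.2) 0.76 T(0) 0.93
22.02 h 0.362 |F| 2.1 T(h=.2) 0.96 T(0) 1.01
22.35 h 0.26 |F| 8.7 T(h=.2) 1.01 T(0) 1.42
22.53 h 0.216 |F| 5.6 T(h=.2) 0.7 T(0) 0.95
23.03 h 0.208 |F| 5.5 T(h=.2) 0.9 T(0) 1.1
23.45 h 0.249 |F| 4.6 T(h=.2) 0.8 T(0) 0.99
23.78 h 0.248 |F| 4.0 T(h=.2) 0.82 T(0) 1.0
24.12 h 0.196 |F| 5.4 T(h=.2) 0.77 T(0) 1.0
24.45 h 0.211 |F| 4.7 T(h=.2) 0.74 T(0) 0.93
24.78 h 0.21 |F| 4.1 T(h=.2) 0.84 T(0) 1.01
25.03 h 0.196 |F| 4.7 T(h=.2) 0.77 T(0) 0.97
25.28 h 0.186 |F| 5.3 T(h=.2) 0.85 T(0) 1.07
25.53 h 0.241 |F| 4.5 T(h=.2) 0.89 T(0) 1.07
25.88 h 0.226 |F| 4.6 T(h=.2) 0.97 T(0) 1.16
26.05 h 0.222 |F| 9.3 T(h=.2) 1.38 T(0) 1.75
26.13 h 0.22 |F| 9.9 T(h=.2) 1.36 T(0) 1.75
26.3 h 0.204 |F| 10.9 T(h=.2) 1.46 T(0) 1.89
```

Request:
step_arm([
  [[-0.3,0,0.6],[0,5.8,-0.3],5],
  [[-0.3,0,0.6],[0,5.8,-0.3],5],
])

```text
time: 26.47
position: [0.5625, -0.2456, 0.1173]
tool_rot: [-3.001, 0.728, -0.313]
ft_force: [3.7, 11.3, 0.7]
grip_width: 0.154
```

```bash
python3 - <<'E'
from sw import *
sw(); tq2()
E
```

```text
t 26.47 p [ 0.5625 -0.2456  0.1173] q [-0.016  0.204  0.475  1.874 -0.217  0.905 -1.486] F [ 3.7 11.3  0.7] M [ 2.24 -0.7   0.87] g 13.4
[[0.87, -0.449, 0.204], [-0.457, -0.889, -0.011], [0.186, -0.084, -0.979]]
grip az -24.07 r 0.0939 z 0.1281 jaw az -26.8 F tang(cw) -11.8 Fr -1.22 Mz about bolt from F 1.108 Mz sensor 0.869
h 0 T 2.003
h 0.2 T 1.534
```

Request:
step_arm([
  [[-0.2,0,0.5],[0,5.8,-0.3],5],
  [[-0.2,0,0.5],[0,5.8,-0.3],5],
])

```text
time: 26.63
position: [0.5624, -0.246, 0.1172]
tool_rot: [-2.991, 0.74, -0.313]
ft_force: [4.1, 11.9, 0.2]
grip_width: 0.15
```

```bash
python3 - <<'E'
from sw import *
sw(); tq2()
E
```

```text
t 26.63 p [ 0.5624 -0.246   0.1172] q [-0.012  0.205  0.476  1.873 -0.226  0.907 -1.486] F [ 4.1 11.9  0.2] M [ 2.24 -0.74  0.91] g 13.1
[[0.865, -0.457, 0.205], [-0.466, -0.885, -0.006], [0.184, -0.091, -0.979]]
grip az -24.38 r 0.0939 z 0.128 jaw az -27.31 F tang(cw) -12.54 Fr -1.14 Mz about bolt from F 1.177 Mz sensor 0.909
h 0 T 2.114
h 0.2 T 1.62
```

Request:
step_arm([
  [[0,0,0],[0,0,0],5],
  [[0.2,0,-0.6],[0,-2,0],5],
])

```text
time: 26.8
position: [0.5652, -0.2392, 0.1172]
tool_rot: [-2.991, 0.712, -0.312]
ft_force: [-1.7, 1.7, 0.6]
grip_width: 0.163
```

```bash
python3 - <<'E'
from sw import *
sw(); tq2()
E
```

```text
t 26.8 p [ 0.5652 -0.2392  0.1172] q [-0.013  0.205  0.469  1.872 -0.233  0.909 -1.472] F [-1.7  1.7  0.6] M [0.4  0.66 0.8 ] g 14.2
[[0.873, -0.441, 0.207], [-0.451, -0.893, 0.003], [0.183, -0.096, -0.978]]
grip az -19.95 r 0.0939 z 0.1279 jaw az -26.27 F tang(cw) -0.98 Fr -2.19 Mz about bolt from F 0.092 Mz sensor 0.796
h 0 T 0.891
h 0.2 T 0.821
```

Request:
step_arm([
  [[0.4,0,-2],[0,0,0],5],
  [[0.4,0,-1.5],[0,0,0],5],
  [[0,0,0],[0,0,0],5],
])

```text
time: 27.05
position: [0.5659, -0.2374, 0.1169]
tool_rot: [-3.006, 0.603, -0.316]
ft_force: [0.2, 3.9, 1.4]
grip_width: 0.154
```

```bash
python3 - <<'E'
from sw import *
sw(); tq2()
E
```

```text
t 27.05 p [ 0.5659 -0.2374  0.1169] q [ 0.003  0.207  0.458  1.871 -0.252  0.913 -1.384] F [0.2 3.9 1.4] M [0.64 0.3  0.56] g 13.4
[[0.902, -0.375, 0.212], [-0.387, -0.922, 0.018], [0.188, -0.098, -0.977]]
grip az -18.85 r 0.094 z 0.1277 jaw az -22.15 F tang(cw) -3.77 Fr -1.12 Mz about bolt from F 0.355 Mz sensor 0.559
h 0 T 0.923
h 0.2 T 0.757
```

Request:
step_arm([
  [[0.2,0,-1],[0,-3,0],5],
  [[0.2,0,-1],[0,-3,0],5],
  [[0,0,0],[0,0,0],5],
])

```text
time: 27.3
position: [0.5669, -0.234, 0.117]
tool_rot: [-3.016, 0.548, -0.318]
ft_force: [-0.5, 0.8, 0.9]
grip_width: 0.151
```

```bash
python3 - <<'E'
from sw import *
sw(); tq2()
E
```

```text
t 27.3 p [ 0.5669 -0.234   0.117 ] q [ 0.005  0.206  0.452  1.871 -0.254  0.914 -1.352] F [-0.5  0.8  0.9] M [0.09 0.48 0.35] g 13.1
[[0.915, -0.342, 0.212], [-0.354, -0.935, 0.022], [0.191, -0.095, -0.977]]
grip az -16.74 r 0.0939 z 0.1277 jaw az -20.09 F tang(cw) -0.66 Fr -0.68 Mz about bolt from F 0.062 Mz sensor 0.354
h 0 T 0.417
h 0.2 T 0.38
```

Request:
step_arm([
  [[0.1,0,-1.5],[0,0,0],5],
  [[0,0,0],[0,0,0],5],
])

```text
time: 27.47
position: [0.5668, -0.2344, 0.1169]
tool_rot: [-3.023, 0.511, -0.32]
ft_force: [-0.7, 3.0, 2.0]
grip_width: 0.152
```

Request:
step_arm([
  [[0,0,0],[0,0,0],60],
  [[0,0,0],[0,0,0],60],
  [[0,0,0],[0,0,0],60],
  [[0,0,0],[0,0,0],60],
  [[0,0,0],[0,0,0],60],
  [[0,0,0],[0,0,0],60],
  [[0,0,0],[0,0,0],60],
  [[0,0,0],[0,0,0],60],
  [[0,0,0],[0,0,0],60],
  [[0,0,0],[0,0,0],60],
])

```text
time: 28.3
position: [0.5673, -0.2392, 0.1178]
tool_rot: [-3.024, 0.525, -0.327]
ft_force: [0.4, -0.3, 0.1]
grip_width: 0.679
```

```bash
python3 - <<'E'
from sw import *
sw(); tq2(); grab('wrist','w21'); grab('scene','s21')
E
```

```text
t 28.3 p [ 0.5673 -0.2392  0.1178] q [ 0.011  0.207  0.453  1.87  -0.254  0.91  -1.329] F [ 0.4 -0.3  0.1] M [-0.02  0.28 -0.03] g 59.1
[[0.92, -0.327, 0.217], [-0.339, -0.941, 0.017], [0.198, -0.089, -0.976]]
grip az -19.62 r 0.0959 z 0.1285 jaw az -19.19 F tang(cw) 0.12 Fr 0.5 Mz about bolt from F -0.011 Mz sensor -0.031
h 0 T -0.043
h 0.2 T -0.029
```

View pics/w21.png

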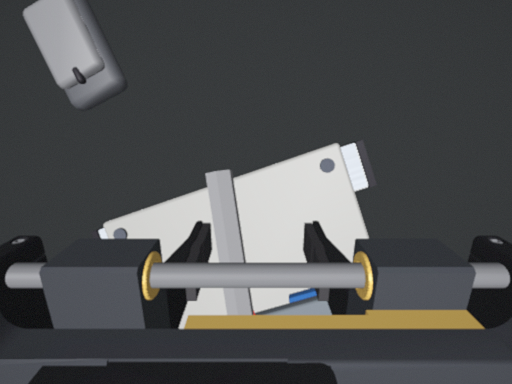

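Request:
step_arm([
  [[0,0,0],[0,-5,0],87],
  [[0,0,0],[0,-4,0],87],
  [[0,0,0],[0,0,0],87],
  [[0,0,0],[0,0,-5],87],
  [[0,0,0],[0,0,-10],87],
  [[0,0,0],[0,0,-15],87],
  [[0,0,0],[0,0,-20],87],
  [[0,0,0],[0,0,-25],87],
  [[0,0,0],[0,0,-25],87],
  [[0,0,0],[0,0,-25],87],
])

```text
time: 29.23
position: [0.539, -0.2299, 0.2425]
tool_rot: [-3.026, 0.524, -0.309]
ft_force: [0.8, 0.7, -0.4]
grip_width: 1.001
```

```bash
python3 - <<'E'
from sw import *
s,R,p=st(); d=grab('wrist','w22'); grab('scene','s22')
im=cv2.imread('pics/s22.png'); cv2.imwrite('pics/s22c.png',cv2.resize(im[150:250,50:180],None,fx=6,fy=6,interpolation=cv2.INTER_CUBIC))
E
```

```text
t 29.23 p [ 0.539  -0.2299  0.2425] q [-0.028  0.038  0.463  1.776 -0.134  1.154 -1.437] F [ 0.8  0.7 -0.4] M [ 0.05  0.26 -0.01] g 87.1
[[0.922, -0.327, 0.206], [-0.338, -0.941, 0.02], [0.187, -0.088, -0.978]]
```

View pics/w22.png

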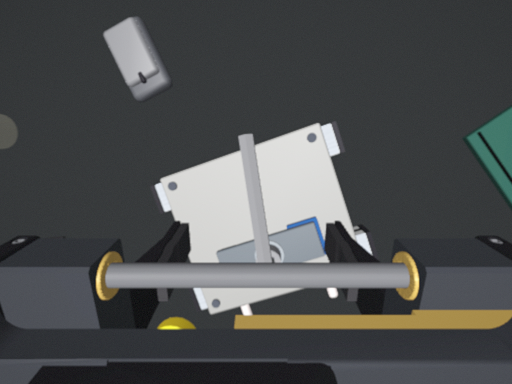

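View pics/s22c.png

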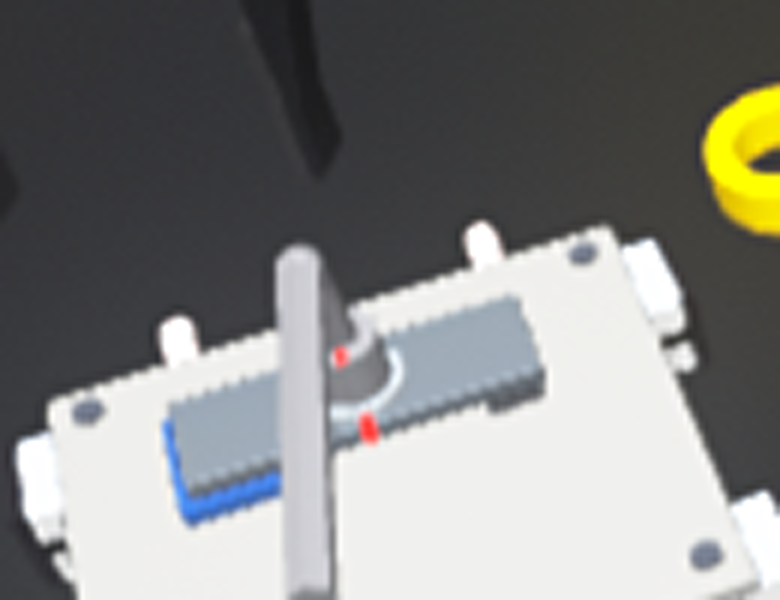

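```bash
python3 - <<'E'
from h import *
B=np.array([.4743,-.2070])
for n in ['s22','w22']:
    d=dict(np.load(f'pics/{n}.npz')); K=d['K']; im=d['frame'].astype(int)
    red=(im[...,0]>im[...,1]+50)&(im[...,0]>im[...,2]+50); C=-d['R'].T@d['t']
    def onplane(u,v,z):
        r=d['R'].T@np.linalg.inv(K)@np.array([u,v,1.]); return C+r*(z-C[2])/r[2]
    vs,us=np.nonzero(red)
    A=np.array([onplane(u,v,.098)[:2] for u,v in zip(us,vs)]); 
    W=(im[...,0]-np.maximum(im[...,1],im[...,2]))[red]
    m=np.hypot(*(A-B).T)<.016
    if m.any():
        a=(A[m]*W[m,None]).sum(0)/W[m].sum(); print(n,'head mark',m.sum(),a,'az',np.degrees(np.arctan2(*(a-B)[::-1])).round(1))
    A2=np.array([onplane(u,v,.0725)[:2] for u,v in zip(us,vs)]); m=(np.hypot(*(A2-B-[.023,0]).T)<.009)
    if m.any(): a=(A2[m]*W[m,None]).sum(0)/W[m].sum(); print(n,'strap mark',m.sum(),a,'az',np.degrees(np.arctan2(*(a-B)[::-1])).round(1))
d=dict(np.load('pics/w22.npz')); P=pc(d)
m=(P[...,2]>.108)&(P[...,2]<.16)&(P[...,0]>.49)&(P[...,0]<.64)&(abs(P[...,1]+.24)<.08); q=P[m]
f=np.polyfit(q[:,0],q[:,1],1); print('key az',np.degrees(np.arctan(f[0])),len(q)); fz=np.polyfit(np.hypot(q[:,0]-B[0],q[:,1]-B[1]),q[:,2],1); print('pitch',np.degrees(np.arctan(fz[0])), 'z at bolt',fz[1], 'y at Bx',np.polyval(f,B[0]))
for nm,ref,cur in [('tape',0,0)]: pass
for n in ['top0']:pass
E
```

```text
s22 head mark 6 [ 0.4841755 -0.2072785] az -1.6
s22 strap mark 14 [ 0.49831462 -0.20727519] az -0.7Traceback (most recent call last):
  File "<stdin>", line 11, in <module>
ValueError: operands could not be broadcast together with shapes (0,) (2,)
```

```bash
python3 - <<'E'
from h import *
B=np.array([.4743,-.2070])
d=dict(np.load('pics/w22.npz')); P=pc(d)
m=(P[...,2]>.108)&(P[...,2]<.16)&(P[...,0]>.49)&(P[...,0]<.64)&(abs(P[...,1]+.24)<.08); q=P[m]
f=np.polyfit(q[:,0],q[:,1],1); print('key az',np.degrees(np.arctan(f[0])),len(q)); fz=np.polyfit(np.hypot(q[:,0]-B[0],q[:,1]-B[1]),q[:,2],1); print('pitch',np.degrees(np.arctan(fz[0])), 'ztop at bolt',fz[1], 'y at Bx',np.polyval(f,B[0]))
d=grab('top','t22'); P=pc(d); im=d['frame'].astype(int)
yl=(im[...,0]>180)&(im[...,1]>160)&(im[...,2]<80)&(abs(P[...,1])<.2)&(P[...,0]<.6)
print('tape',cv2.minEnclosingCircle(P[yl][:,:2].astype(np.float32)))
for nm,lo,hi in [('beaker',(.65,0),(.85,.25)),('mouse',(.65,-.3),(.85,-.1))]:
    m=(P[...,2]>.015)&(P[...,0]>lo[0])&(P[...,0]<hi[0])&(P[...,1]>lo[1])&(P[...,1]<hi[1]); print(nm,P[m].min(0).round(3),P[m].max(0).round(3))
E
```

```text
key az -9.886539957421961 1873
pitch -4.891383716542257 ztop at bolt 0.14401424768279392 y at Bx -0.2095910494842831
tape ((0.35983556509017944, -0.011066298000514507), 0.03781169280409813)
beaker [0.73  0.104 0.015] [0.795 0.168 0.08 ]
mouse [ 0.723 -0.149  0.015] [ 0.827 -0.1    0.038]
```

View pics/t22.png

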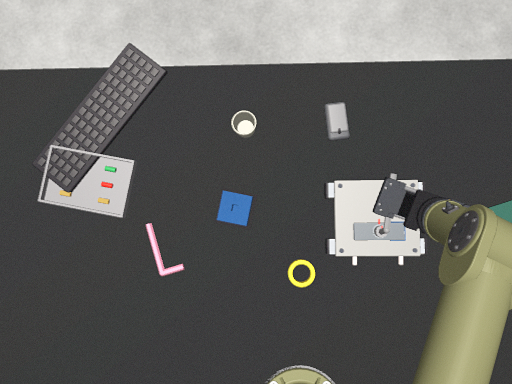

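```bash
python3 - <<'E'
from h import *
print(order.close_job())
E
```

```text
the job is handed in; nothing more can be done
None
```

The hex key is standing in the clamp bolt, released, with the bolt turned up to its stop. I handed the job in at about 29 s of the 72 s; no verdict came back. I took hold of the key's long arm to pull it out of the stand and flip it. Then I pushed the short arm down until it bottomed in the socket, and gripped again about 95 mm out to swing it clockwise.

**Nip-up torque:** About 1.6 N m at the peak, taking the wrist moment about a point 0.2 m up the tool. That is below the 1.9 aimed at, but inside the 1.3 to 2.6 band. Taking it about the TCP instead gives about 2.1 N m. I trust the lower figure, because that reference gives mostly 0.7 to 1.0 N m while the bolt was turning, against the stated 0.9.

**Bolt at its stop:** The red mark on the head reads −1.6° and the strap mark −0.7°, so they line up to within about 1°. The arm also stalled while the torque kept rising.

**Key after release:** It sags about 5° in the socket's play and turned back a few degrees within it. The height of its bend at the bolt, about 0.137 m, puts the short arm about 20 mm deep.

**Other objects:** Tape roll, beaker and mouse moved less than 2 mm. Force on the tool was under 1 N after backing off about 12 cm.

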